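# Close a broken plaque and trace its joint

## Task

Push the carriage with the loose half of the bronze plaque fully home in the jig, so that the catch drops behind it. Then take the pointed stylus from its stand and guide its tip gently along the open joint between the two halves, from the end on the catch's side to the far end, down in the joint all the way and at no more than about 3 cm a second. Finally hang the stylus upright in the stand it came from, and leave everything else where it is.

Things in the scene. Friction and masses are not known exactly. Their poses are not given: they have to be found in the camera images.
- jig: joining jig fixed to the table, sizes in mm. Origin on the table under the middle of the finished joint; x = the way the carriage is pushed home, z up. Base plate x -220 to 90, y +-95, 6 thick; rails along x, tops 12 above the table, 2 play beside the carriage. On a block on the +x side lies the fixed half of the bronze plaque, 116 wide, top 34 above the table; the block's face at x = -18 stops the carriage
- carriage: loose slide, about 450 g, between the rails, with the other half plaque (same top height). Its x and y coincide with the jig's when home (origin 6 above the table); starts 65 to 90 mm back. Slab x -110 to -18, 120 wide, 18 thick. An ear (x -110 to -90, y 58 to 78, top 22 above its origin) lifts the catch and lets it drop behind. Home, the open joint between the halves is 9 wide, 11 deep
- knob (a point): on the axis of the carriage's upright round wooden knob, diameter 18 (26 at the foot), at a good height to grip: 66 above the table; the knob's top is 80 above the table. It lies at x = -85, y = 0 in the carriage's frame
- catch (a joint): gravity catch hinged on the jig at (-157, 70, 34) in the jig's frame: a steel flap 45 long, 16 wide, sloping down towards +x. 0 = fully down, grows in rad as it is lifted (needs about 0.3 for the ear to pass). It falls by its own weight
- catch_tip (a point): the lower free end of the catch; when down it is at x = -116 in the jig's frame, 6 mm behind the ear of the home carriage, and 16 above the table
- stylus: loose upright round stylus, 60 g, 150 long: ball tip diameter 5 on a 4 mm shank (lowest 28), shaft diameter 9 up to 95, collar diameter 26 from 95 to 101, wooden handle diameter 16 from 101 to 150. Origin at the very tip, z up along its axis to the handle. To be gripped by the handle, from above. It hangs by its collar in its fork stand
- stand_a: fork stand fixed to the table, holds the stylus at the start. Origin on the table under the middle of the fork's slot. Column at x = 26 to 36; two prongs from there to x = -19 (open end), slot 16 wide along x, prong tops 115 above the table, 4 mm lips at the open end. In it the stylus's tip hangs 20 above the table, at most 4 mm from the slot's middle. Foot 80 x 66 x 8
- stand_b: identical fork stand, holds the brush at the start; same frame
- seam_0 (a point): (0.8, 50, 29) in the jig's frame: start, at the end of the joint on the catch's side (+y). seam_0 to seam_8 lie on the middle line of the finished joint, 5 below the plaque's top face; straight from each to the next. Above a seam point the joint is open to the top
- seam_1 (a point): (-4.1, 38, 29) in the jig's frame: halfway to the first bend
- seam_2 (a point): (-9, 26, 29) in the jig's frame: first bend
- seam_3 (a point): (0.5, 8, 29) in the jig's frame: between the first and second bends
- seam_4 (a point): (10, -10, 29) in the jig's frame: second bend
- seam_5 (a point): (3, -22, 29) in the jig's frame: between the second and third bends
- seam_6 (a point): (-4, -34, 29) in the jig's frame: third bend
- seam_7 (a point): (-0.7, -42, 29) in the jig's frame: halfway from the third bend to the end
- seam_8 (a point): (2.7, -50, 29) in the jig's frame: end of the joint, at the side away from the catch (-y)
- brush: flat brush, the same handle, collar and shaft as the stylus but a 22 mm wide, 26 mm long bristle block instead of a point; hangs in the other stand; leave it there. Origin under the bristles, z up along the handle
- jar: small closed glass jar, diameter 48, 65 high; bystander, origin under its centre
- bottle: white plastic bottle, diameter 48, 125 high; bystander, origin under its centre
- tape: roll of paper tape lying flat, outer diameter 90, 22 high; bystander, origin under its centre
- spatula: spatula, 170 long, lying flat; bystander
- eraser: white eraser block 40 x 22 x 12; bystander, origin under its centre
- weight: steel weight, diameter 32, 50 high with its button top, standing on the fixed half of the plaque, 42 to 50 mm beyond the joint's middle; bystander, origin under its centre
Not all that is in view belongs to the job. What is shaped like the stylus but turquoise is not meant.

How it is judged:
By the outcome, as a careful person would: the job done as asked, in the order asked, and still so for the second after the job is handed in, with the robot touching nothing.
It also fails if it takes over 67 s, if anything falls off the work surface, if the arm or the gripper's body presses on something with over 40 N, if the wrist force passes 120 N, or if a joint passes its speed limit or range.

## Robot

A 6-joint arm with a two-finger parallel gripper is mounted at the origin on the work surface. World frame = base frame: x ahead of the robot, y to its left, z up, the work surface at z = 0. Lengths are in mm, angles in degrees, forces in N, time in s.
With the tool pointing down it reaches from about 275 to 825 mm from the base axis. Payload 5.2 kg.
Tool frame: the origin (TCP) lies midway between the tips of the shut fingers; the grasp point (between the pads) lies behind it (ctrl.grasp_offset is the z of the grasp point in the tool frame, in mm); z points along the fingers, x is the direction in which the jaws open and shut, and the axes are right-handed (so a half turn about z gives the same grasp; the last joint's range is limited). The gripper opens to 93 mm and grips with 3 to 60 N. Pads are 15 mm wide; open, the fingers measure 128 mm over their backs; the gripper's body (75 mm by 188 mm) begins 65 mm behind the grasp point.
Start: joints at [59.828, 14.817, 87.949, -0, 77.235, -11.62], TCP at [174.972, 521.43, 218.653] pointing down, gripper open.
Joint ranges: [-179.93, 179.93], [-52.35, 119.4], [10.71, 147.94], [-69.91, 249.91], [12.55, 155.21], [-178.61, 178.61]. Speed limits (degrees/s): [147.25, 147.25, 180, 180, 180, 180].

## Interface

Orientations are given as [roll, pitch, yaw] about the fixed x, y, z axes, in that order (R = Rz(yaw) Ry(pitch) Rx(roll)).
In Python, from cell import ctrl gives the robot as it stands. The module is installed in compiled form; this text tells all that it offers.
- The arm moves only by the tool carry_out, never from a script. Its argument "increments" is a list of rows, each an object of numbers: "dx", "dy", "dz": the shift along the tool's x, y, z in cm; "rx", "ry", "rz": the turn, a rotation vector about the tool's x, y, z in degrees; "gripper": the opening in per cent of the stroke, from 0 (shut) to 100 (fully open). A call has 1 to 20 rows; each row shifts and turns the pose as measured when the row begins, along the tool's axes as they then stand; what a row does not reach is not made up. A row lasts 1/10 s, in which the tool goes at most 50 mm and 8.59 degrees, less where a joint would pass 70% of its speed; a pose out of reach is approached as far as the arm can. A call is refused whole if a number of a shift passes 5 or a number of a turn 8.59, either way. A call with a gripper value outside its range is refused whole. The fingers move at their own pace and stop on an object; "newtons" is the grip in N (left out, the last holds). Time passes only in rows, so rows that do not move let the fingers close. It gives the time, the measured TCP pose, the force and the opening at its end, in the units of the state.
- ctrl.get_state(): the state, without advancing time (a new reading comes with each control period).
- ctrl.get_image(name): name is "scene" or "top" or "wrist"; returns the picture (384x512x3 uint8, red, green, blue); there is no depth.
- ctrl.calibration(name): a dict with "mtx" (3x3 intrinsics, pixels), "k1" (the pictures are not rectified: a ray, as slopes to the right and down, at radius r is drawn at 1 + k1 r^2 times it, then the intrinsics apply), "world_to_cam" (4x4, takes a point from world to camera coordinates). Camera axes: x right, y down, z forward; pixel columns grow to the right and rows downward; lengths in mm; the calibration is good to about 2 mm. A picture is of the moment at which its call begins: read the wrist's pose just before it. calibration takes no time and is no camera call; for the wrist camera it gives the pose at the moment of the call.
- ctrl.job_done(): hands the job in, once; it reports no verdict.
Trained networks look in the newest picture that a camera, given by its name, has taken for a name from the list of things; names that differ only in an ending like _2 or _b are one class to them, and where a whole thing is asked for, a point or a joint stands for the part that bears it (a point fixed in the world has none). Each returns a list of dicts, best first, with "confidence" (0 to 1); they miss things now and then, are a little off and sometimes report something else, mostly with a low value. They report only what shows in the picture. A call takes as long as a camera call. They do not tell look-alikes from the thing itself.
- ctrl.search_frame(label, camera): "at" ([x, y, z] in mm, in the coordinates of the camera as it stood for that picture, good to about 4 mm: the middle of the surface that is visible of it).
- ctrl.silhouettes(label, camera): "mask" (384x512 bool, what is visible of it).
The state is a dict: "time": time; "joints": joint angles; "joint_velocities": joint speeds; "joint_efforts": joint torques, N m; "position": TCP position; "orientation": TCP orientation; "force": force on the tool from outside, world axes, zero at the start; "torque": the same for the moment, N m; "grip_width": opening from 0.0 (shut) to 1.0 (fully open).
Only numpy, scipy, OpenCV 4.12 (cv2) and the standard library are available. Lean on these libraries where they do the work, as an engineer would, in place of code of your own. Each camera call takes 0.05 s, during which the arm holds its last target.

## Working session

There is one attempt and no reset: what is moved stays moved. The work goes in short steps, Python scripts to look and compute and a tool call to move; the robot and the scene stay as the last step left them, time stands still between calls to the robot, and variables do not carry over. Pictures are saved under pics/ and viewed, and the job is handed in when it is done.

Besides the shell and the picture viewer there is one more tool, called after "Emit:" by a JSON object that holds its "api" and its "payload", one argument or row to a line. carry_out: Moves the arm, as the interface text tells. Its arguments: {"type":"object","properties":{"increments":{"type":"array"},"newtons":{"type":"number"}},"required":["increments"]}

```bash
mkdir -p pics; cat > h.py <<'E'
import numpy as np,cv2
from cell import ctrl
def snap(n,f,crop=None,s=1):
    im=ctrl.get_image(n)
    save(im,f,crop,s); return im
def save(im,f,crop=None,s=1):
    b=im[:,:,::-1]
    if crop: x0,y0,x1,y1=crop; b=b[y0:y1,x0:x1]
    if s!=1:b=cv2.resize(b,None,fx=s,fy=s,interpolation=cv2.INTER_CUBIC)
    cv2.imwrite('pics/'+f+'.png',b)
def dist(c): return np.array([c['k1'],0,0,0,0.])
def proj(c,P):
    P=np.atleast_2d(P).astype(float);T=c['world_to_cam']; T=np.array(T)
    q=P@T[:3,:3].T+T[:3,3]; s=q[:,:2]/q[:,2:]
    r2=(s**2).sum(1,keepdims=True); s=s*(1+c['k1']*r2)
    K=np.array(c['mtx']); return s@K[:2,:2].T+K[:2,2]
def ray(c,uv):
    K=np.array(c['mtx']);T=np.array(c['world_to_cam'])
    p=cv2.undistortPoints(np.array(uv,float).reshape(-1,1,2),K,dist(c)).reshape(-1,2)
    d=np.c_[p,np.ones(len(p))]@T[:3,:3]; o=-T[:3,:3].T@T[:3,3]; return o,d
def atz(c,uv,z):
    o,d=ray(c,uv); return o+d*((z-o[2])/d[:,2])[:,None]
def w(c,at):
    T=np.array(c['world_to_cam']); return (np.array(at)-T[:3,3])@T[:3,:3]
E
python3 - <<'E'
from h import *
s=ctrl.get_state();print(s, ctrl.grasp_offset)
for n in('scene','top','wrist'):
    im=snap(n,n+'0',s=1.5); np.save(n+'0.npy',im)
    c=ctrl.calibration(n)
    print(n,np.round(-np.array(c['world_to_cam'])[:3,:3].T@np.array(c['world_to_cam'])[:3,3]),c['k1'],c['mtx'])
E
```

```text
{'time': 0.0, 'joints': array([ 5.98294900e+01,  1.48591635e+01,  8.80103356e+01, -1.83769902e-03,
        7.72355473e+01, -1.16197197e+01]), 'joint_velocities': array([ 0.04992245,  0.03201223,  0.00708801,  0.0447485 , -0.05929239,
       -0.01206569]), 'joint_efforts': array([ 1.61296862e-04, -4.37300563e+01, -2.84002000e+01,  7.18560233e-02,
        4.09199554e-02, -1.40235843e-04]), 'position': array([174.68738789, 520.94039243, 217.82382067]), 'orientation': array([-1.79980597e+02,  1.03254471e-01,  7.14496348e+01]), 'force': array([ 0.75275317, -0.33312072, -0.23589726]), 'torque': array([-0.011608  , -0.03076072,  0.00917648]), 'grip_width': 1.000660376567387} -18.8
scene [1270.  593.  614.] 0.014374854392699577 [[347.68406153   0.         256.95819742]
 [  0.         347.68406153 191.17297221]
 [  0.           0.           1.        ]]
top [ 508.    4. 1294.] -0.047091496209473595 [[481.16984913   0.         264.215027  ]
 [  0.         481.16984913 188.25826061]
 [  0.           0.           1.        ]]
wrist [105. 546. 384.] -0.06682952786116413 [[324.68381507   0.         253.81576518]
 [  0.         324.68381507 185.90450234]
 [  0.           0.           1.        ]]
```

View pics/scene0.png

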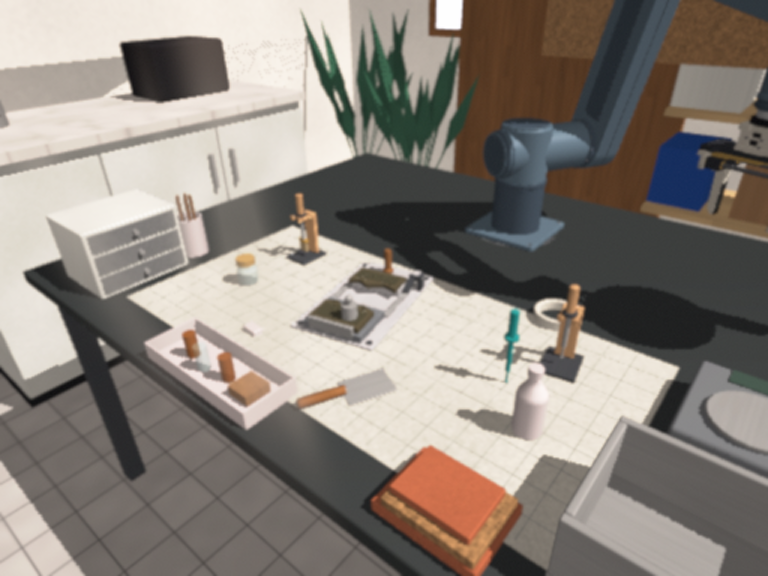

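View pics/top0.png

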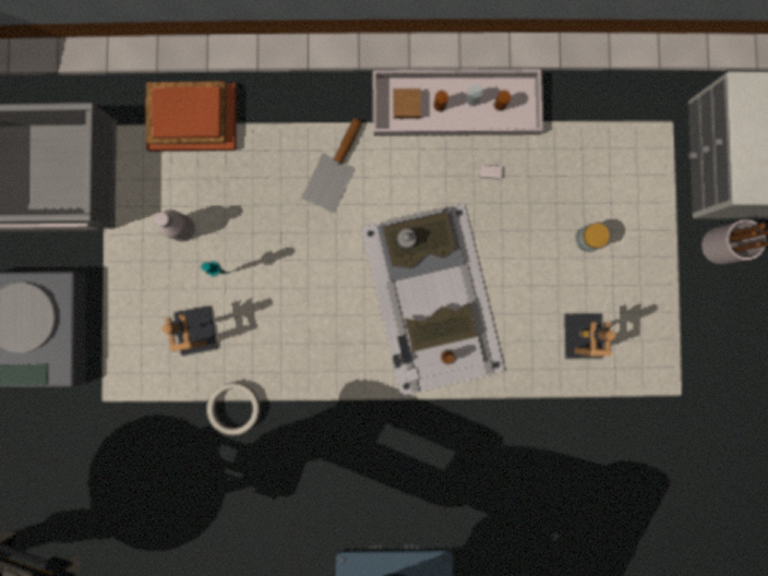

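View pics/wrist0.png

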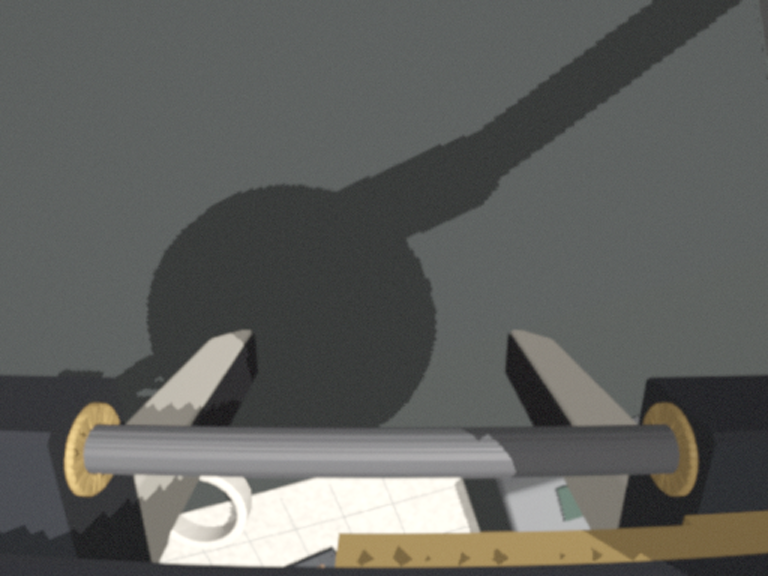

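```bash
python3 - <<'E'
from h import *
s=np.load('scene0.npy');t=np.load('top0.npy')
a=cv2.resize(s[115:185,165:245],None,fx=5,fy=5,interpolation=cv2.INTER_CUBIC)
b=cv2.resize(s[185:255,325:405],None,fx=5,fy=5,interpolation=cv2.INTER_CUBIC)
save(np.hstack([a,b]),'stands')
save(t,'jigtop',(230,125,350,270),4)
for cam in ('top','scene'):
    c=ctrl.calibration(cam)
    for n in ('stylus','brush','stand_a','knob','catch_tip','jig','carriage','weight','jar','bottle','tape','catch'):
        for d in ctrl.search_frame(n,cam)[:3]:
            p=w(c,d['at']);print(cam,n,round(d['confidence'],2),np.round(p),np.round(proj(c,p)[0]))
print(ctrl.get_state()['time'])
E
```

```text
top stylus 0.62 [594. 292. 106.] [142. 179.]
top stylus 0.46 [500. 347. 127.] [117. 218.]
top brush 0.69 [ 479. -339.  123.] [399. 224.]
top stand_a 0.82 [ 466. -338.    8.] [386. 228.]
top stand_a 0.77 [488. 337.   7.] [134. 222.]
top stand_a 0.68 [768.  99.   2.] [223. 117.]
top knob 0.7 [467. -91.  31.] [295. 229.]
top knob 0.65 [578. -67.   5.] [284. 187.]
top catch_tip 0.23 [ 467. -335.    9.] [385. 227.]
top jig 0.75 [577. -67.   8.] [285. 187.]
top jig 0.2 [354. 280.  22.] [154. 273.]
top carriage 0.91 [469. -90.  33.] [295. 228.]
top weight 0.52 [646. -38.  63.] [274. 160.]
top weight 0.52 [580. -66.   6.] [284. 186.]
top jar 0.62 [461. -24.  23.] [269. 231.]
top jar 0.42 [579. -70.   4.] [286. 187.]
top bottle 0.98 [668. 363.  81.] [116. 151.]
top bottle 0.6 [ 649. -346.   64.] [393. 157.]
top tape 0.89 [356. 280.  19.] [154. 272.]
top tape 0.47 [487. 338.   4.] [134. 222.]
top tape 0.45 [579. -65.   3.] [284. 187.]
scene stylus 0.51 [503. 355. 123.] [380. 208.]
scene stylus 0.5 [606. 297. 100.] [339. 226.]
scene brush 0.55 [ 487. -339.  102.] [200. 148.]
scene brush 0.37 [490. -83.  34.] [253. 185.]
scene stand_a 0.88 [ 457. -333.   23.] [209. 164.]
scene stand_a 0.7 [482. 357.  10.] [378. 239.]
scene knob 0.89 [493. -84.  37.] [252. 184.]
scene catch_tip 0.64 [460. -25.  25.] [272. 189.]
scene catch_tip 0.61 [ 666. -335.   39.] [165. 181.]
scene catch_tip 0.55 [ 459. -334.   24.] [209. 164.]
scene jig 0.91 [622. -22.  11.] [241. 214.]
scene carriage 0.56 [490. -86.  34.] [252. 184.]
scene carriage 0.2 [780. 103.   1.] [236. 260.]
scene weight 0.58 [659. -20.  68.] [232. 203.]
scene jar 0.68 [ 662. -338.   36.] [165. 181.]
scene bottle 0.91 [693. 377.  69.] [351. 268.]
scene tape 0.54 [383. 268.  18.] [363. 210.]
scene tape 0.51 [623. -24.   7.] [240. 214.]
scene catch 0.52 [464. -23.  27.] [272. 189.]
1.35
```

View pics/stands.png

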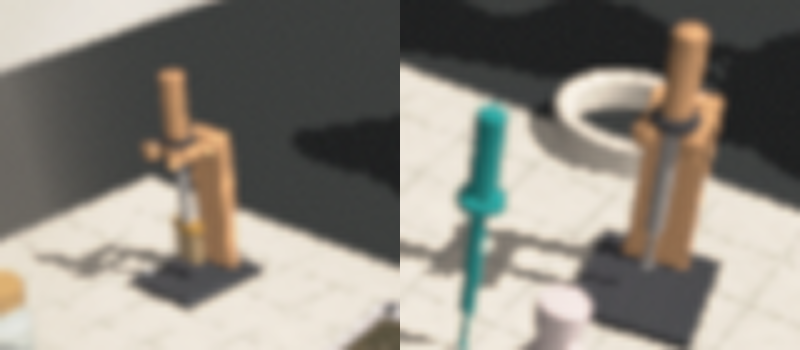

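View pics/jigtop.png

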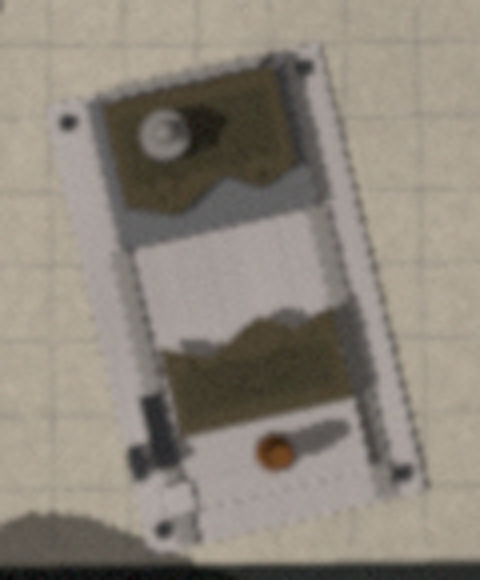

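```bash
python3 - <<'E'
from h import *
c=ctrl.calibration('top')
uv=np.array([(68,122),(305,67),(402,470),(165,528)])/4+[230,125]
P=atz(c,uv,12);print(np.round(P,1))
m=P.mean(0); d=(P[0]+P[1]-P[2]-P[3])[:2]; a=np.arctan2(d[1],d[0]);print(m,np.degrees(a))
o=m[:2]+65*np.array([np.cos(a),np.sin(a)]);print('jig',o)
k=atz(c,np.array([[276,447]])/4+[230,125],80)[0];R=np.array([[np.cos(a),np.sin(a)],[-np.sin(a),np.cos(a)]]);print('knob',k,R@(k[:2]-o))
wc=ctrl.calibration('wrist');T=np.array(wc['world_to_cam']);print(T)
E
```

```text
[[ 662.9   33.3   12. ]
 [ 698.8 -126.    12. ]
 [ 428.7 -187.1   12. ]
 [ 392.   -29.1   12. ]]
[545.60792088 -77.22258189  12.        ] 12.851872224167
jig [608.97956543 -62.76455068]
knob [448.1998571 -97.6530092  80.       ] [-164.51219923    1.74798538]
[[ 3.19342815e-01  9.47639179e-01 -3.92190407e-04 -5.50580879e+02]
 [ 9.11782640e-01 -3.07146780e-01  2.72604608e-01 -3.26641009e+01]
 [ 2.58210347e-01 -8.74119153e-02 -9.62126070e-01  3.90755381e+02]
 [ 0.00000000e+00  0.00000000e+00  0.00000000e+00  1.00000000e+00]]
```

```bash
cat >> h.py <<'E'
from scipy.spatial.transform import Rotation as Ro
import json
def plan(way, start=None, smooth=False, nd=2):
    """way: list of (x,y,z,yaw,n rows). prints rows in tool axes"""
    s=ctrl.get_state(); 
    p=np.array(s['position']) if start is None else np.array(start[:3],float)
    R=Ro.from_euler('xyz',s['orientation'],degrees=True) if start is None else Ro.from_euler('xyz',[180,0,start[3]],degrees=True)
    rows=[]
    for x,y,z,yaw,n in way:
        q=np.array([x,y,z],float); Q=Ro.from_euler('xyz',[180,0,yaw],degrees=True)
        rv=(R.inv()*Q).as_rotvec(degrees=True)
        for i in range(n):
            d=R.inv().apply((q-p)/n)/10; r=rv/n
            row={k:round(float(v),nd) for k,v in zip(('dx','dy','dz','rx','ry','rz'),[*d,*r]) if abs(v)>=.5*10**-nd}
            rows.append(row)
            R=R*Ro.from_rotvec(rv/n,degrees=True)
        p=q;R=Q
    print(json.dumps(rows)); return rows
E
python3 - <<'E'
from h import *
plan([(540,-150,205,12.85,17)])
E
```

```text
[{"dx": -3.06, "dy": 3.29, "dz": 0.08, "rz": 3.45}, {"dx": -2.86, "dy": 3.47, "dz": 0.08, "rz": 3.45}, {"dx": -2.64, "dy": 3.64, "dz": 0.08, "rz": 3.45}, {"dx": -2.42, "dy": 3.79, "dz": 0.08, "rz": 3.45}, {"dx": -2.19, "dy": 3.93, "dz": 0.08, "rz": 3.45}, {"dx": -1.95, "dy": 4.05, "dz": 0.08, "rz": 3.45}, {"dx": -1.7, "dy": 4.16, "dz": 0.08, "rz": 3.45}, {"dx": -1.45, "dy": 4.26, "dz": 0.08, "rz": 3.45}, {"dx": -1.19, "dy": 4.34, "dz": 0.08, "rz": 3.45}, {"dx": -0.93, "dy": 4.4, "dz": 0.08, "rz": 3.45}, {"dx": -0.66, "dy": 4.45, "dz": 0.08, "rz": 3.45}, {"dx": -0.39, "dy": 4.48, "dz": 0.08, "rz": 3.45}, {"dx": -0.12, "dy": 4.49, "dz": 0.08, "rz": 3.45}, {"dx": 0.15, "dy": 4.49, "dz": 0.08, "rz": 3.45}, {"dx": 0.42, "dy": 4.48, "dz": 0.08, "rz": 3.45}, {"dx": 0.69, "dy": 4.44, "dz": 0.08, "rz": 3.45}, {"dx": 0.95, "dy": 4.39, "dz": 0.08, "rz": 3.45}]
```

Emit:
{"api": "carry_out", "payload": {
  "increments": [
    {"dx": -3.1,"dy": 3.3,"dz": 0.1,"rz": 3.5},
    {"dx": -2.9,"dy": 3.5,"dz": 0.1,"rz": 3.5},
    {"dx": -2.6,"dy": 3.6,"dz": 0.1,"rz": 3.5},
    {"dx": -2.4,"dy": 3.8,"dz": 0.1,"rz": 3.5},
    {"dx": -2.2,"dy": 3.9,"dz": 0.1,"rz": 3.5},
    {"dx": -2.0,"dy": 4.1,"dz": 0.1,"rz": 3.5},
    {"dx": -1.7,"dy": 4.2,"dz": 0.1,"rz": 3.5},
    {"dx": -1.5,"dy": 4.3,"dz": 0.1,"rz": 3.5},
    {"dx": -1.2,"dy": 4.3,"dz": 0.1,"rz": 3.5},
    {"dx": -0.9,"dy": 4.4,"dz": 0.1,"rz": 3.5},
    {"dx": -0.7,"dy": 4.5,"dz": 0.1,"rz": 3.5},
    {"dx": -0.4,"dy": 4.5,"dz": 0.1,"rz": 3.5},
    {"dx": -0.1,"dy": 4.5,"dz": 0.1,"rz": 3.5},
    {"dx": 0.2,"dy": 4.5,"dz": 0.1,"rz": 3.5},
    {"dx": 0.4,"dy": 4.5,"dz": 0.1,"rz": 3.5},
    {"dx": 0.7,"dy": 4.4,"dz": 0.1,"rz": 3.5},
    {"dx": 1.0,"dy": 4.4,"dz": 0.1,"rz": 3.5}
  ]
}}

```text
$.increments[0]: bad value
```

Emit:
{"api": "carry_out", "payload": {
  "increments": [
    {"dx": -3.1,"dy": 3.3,"dz": 0.1,"rx": 0,"ry": 0,"rz": 3.5,"gripper": 60},
    {"dx": -2.9,"dy": 3.5,"dz": 0.1,"rx": 0,"ry": 0,"rz": 3.5,"gripper": 60}
  ],
  "newtons": 20
}}

```text
time: 1.55
position: [217.0, 443.7, 216.1]
orientation: [-179.9, -0.1, 64.6]
force: [1.8, -0.2, -0.1]
grip_width: 0.876
```

Emit:
{"api": "carry_out", "payload": {
  "increments": [
    {"dx": -2.6,"dy": 3.6,"dz": 0.1,"rx": 0,"ry": 0,"rz": 3.5,"gripper": 60},
    {"dx": -2.4,"dy": 3.8,"dz": 0.1,"rx": 0,"ry": 0,"rz": 3.5,"gripper": 60},
    {"dx": -2.2,"dy": 3.9,"dz": 0.1,"rx": 0,"ry": 0,"rz": 3.5,"gripper": 60},
    {"dx": -2.0,"dy": 4.1,"dz": 0.1,"rx": 0,"ry": 0,"rz": 3.5,"gripper": 60},
    {"dx": -1.7,"dy": 4.2,"dz": 0.1,"rx": 0,"ry": 0,"rz": 3.5,"gripper": 60},
    {"dx": -1.5,"dy": 4.3,"dz": 0.1,"rx": 0,"ry": 0,"rz": 3.5,"gripper": 60},
    {"dx": -1.2,"dy": 4.3,"dz": 0.1,"rx": 0,"ry": 0,"rz": 3.5,"gripper": 60},
    {"dx": -0.9,"dy": 4.4,"dz": 0.1,"rx": 0,"ry": 0,"rz": 3.5,"gripper": 60},
    {"dx": -0.7,"dy": 4.5,"dz": 0.1,"rx": 0,"ry": 0,"rz": 3.5,"gripper": 60},
    {"dx": -0.4,"dy": 4.5,"dz": 0.1,"rx": 0,"ry": 0,"rz": 3.5,"gripper": 60},
    {"dx": -0.1,"dy": 4.5,"dz": 0.1,"rx": 0,"ry": 0,"rz": 3.5,"gripper": 60},
    {"dx": 0.2,"dy": 4.5,"dz": 0.1,"rx": 0,"ry": 0,"rz": 3.5,"gripper": 60},
    {"dx": 0.4,"dy": 4.5,"dz": 0.1,"rx": 0,"ry": 0,"rz": 3.5,"gripper": 60},
    {"dx": 0.7,"dy": 4.4,"dz": 0.1,"rx": 0,"ry": 0,"rz": 3.5,"gripper": 60},
    {"dx": 1.0,"dy": 4.4,"dz": 0.1,"rx": 0,"ry": 0,"rz": 3.5,"gripper": 60},
    {"dx": 0,"dy": 0,"dz": 0,"rx": 0,"ry": 0,"rz": 0,"gripper": 60}
  ]
}}

```text
time: 3.15
position: [538.9, -187.1, 202.6]
orientation: [180.0, -0.8, 9.7]
force: [0.1, 1.2, 0.2]
grip_width: 0.604
```

```bash
python3 - <<'E'
from h import *
print(ctrl.get_state()['joints'],ctrl.get_state()['joint_velocities'])
c=ctrl.calibration('wrist');im=snap('wrist','w1',s=1.5);np.save('w1.npy',im);np.save('w1c.npy',c,allow_pickle=True)
E
```

```text
[-30.65741291  17.11626967  87.1128658    0.50006505  75.19538304
 -40.47241649] [ 1.58786368 -1.89503908  3.1038766   1.94958063  2.3787135  -0.51777129]
```

View pics/w1.png

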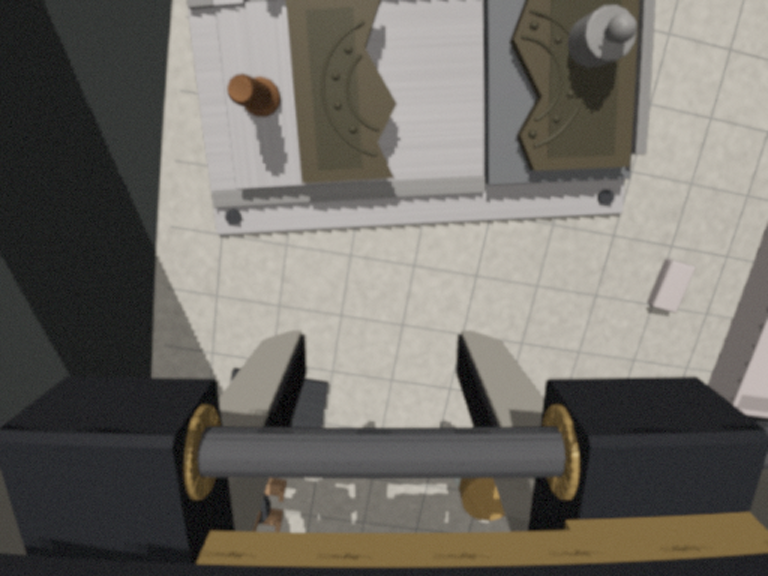

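```bash
python3 - <<'E'
from h import *
print(ctrl.get_state()['position'],ctrl.get_state()['orientation'])
plan([(510,-110,200,12.85,3)])
E
```

```text
[ 537.75106439 -184.55976734  202.51998195] [-179.87985535   -0.69168583    9.81447842]
[{"dx": -0.49, "dy": -2.61, "dz": 0.08, "rx": -0.03, "ry": -0.23, "rz": -1.01}, {"dx": -0.44, "dy": -2.61, "dz": 0.08, "rx": -0.03, "ry": -0.23, "rz": -1.01}, {"dx": -0.4, "dy": -2.62, "dz": 0.08, "rx": -0.03, "ry": -0.23, "rz": -1.01}]
```

Emit:
{"api": "carry_out", "payload": {
  "increments": [
    {"dx": -0.5,"dy": -2.6,"dz": 0.1,"rx": 0,"ry": -0.2,"rz": -1,"gripper": 60},
    {"dx": -0.4,"dy": -2.6,"dz": 0.1,"rx": 0,"ry": -0.2,"rz": -1,"gripper": 60},
    {"dx": -0.4,"dy": -1.8,"dz": 0,"rx": 0,"ry": -0.2,"rz": -1,"gripper": 60},
    {"dx": 0,"dy": 0,"dz": 0,"rx": 0,"ry": 0,"rz": 0,"gripper": 60},
    {"dx": 0,"dy": 0,"dz": 0,"rx": 0,"ry": 0,"rz": 0,"gripper": 60}
  ]
}}

```text
time: 3.7
position: [508.9, -113.1, 200.3]
orientation: [-179.8, -0.0, 13.1]
force: [-0.2, 0.3, -0.5]
grip_width: 0.599
```

```bash
python3 - <<'E'
from h import *
print(ctrl.get_state()['position'],ctrl.get_state()['joint_velocities'])
c=ctrl.calibration('wrist');im=snap('wrist','w2',s=1.5);np.save('w2.npy',im);np.save('w2c.npy',c,allow_pickle=True)
save(im,'w2a',(90,0,290,200),4);save(im,'w2b',(270,0,470,200),4)
E
```

```text
[ 508.94788191 -113.05096079  200.25878893] [ 1.20533485 -1.04726724  1.00232419  0.24296181  0.30291258 -0.02894811]
```

View pics/w2.png

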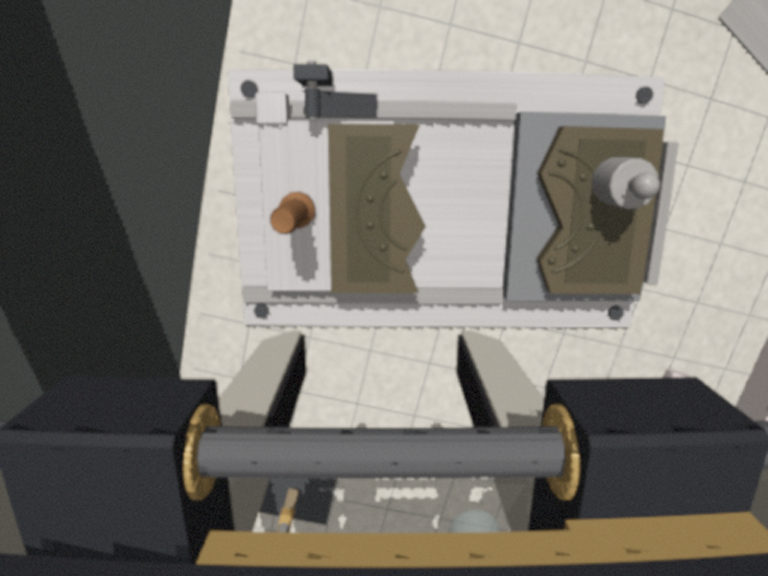

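View pics/w2b.png

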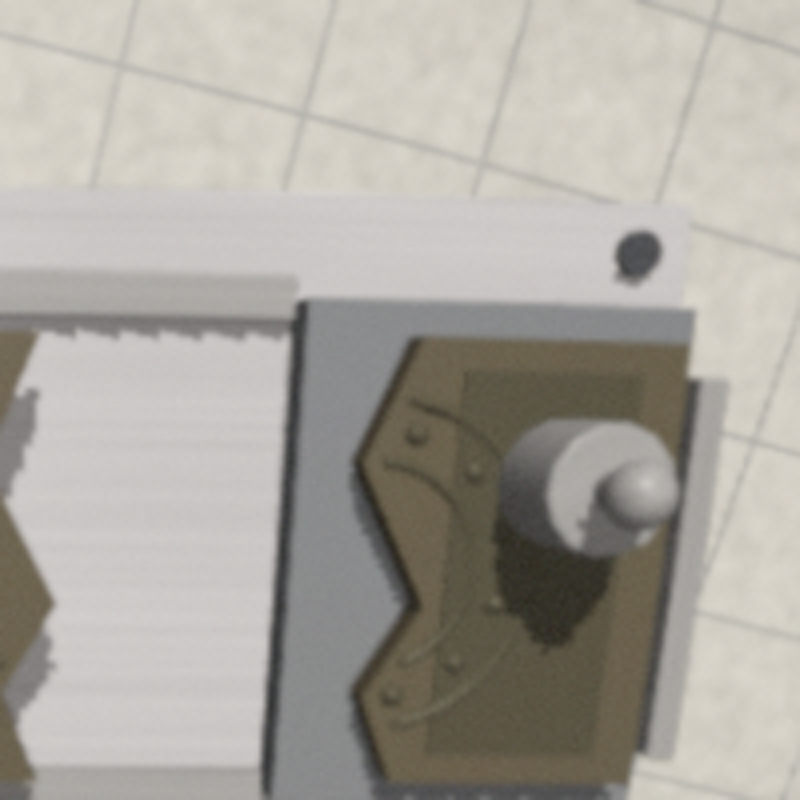

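View pics/w2a.png

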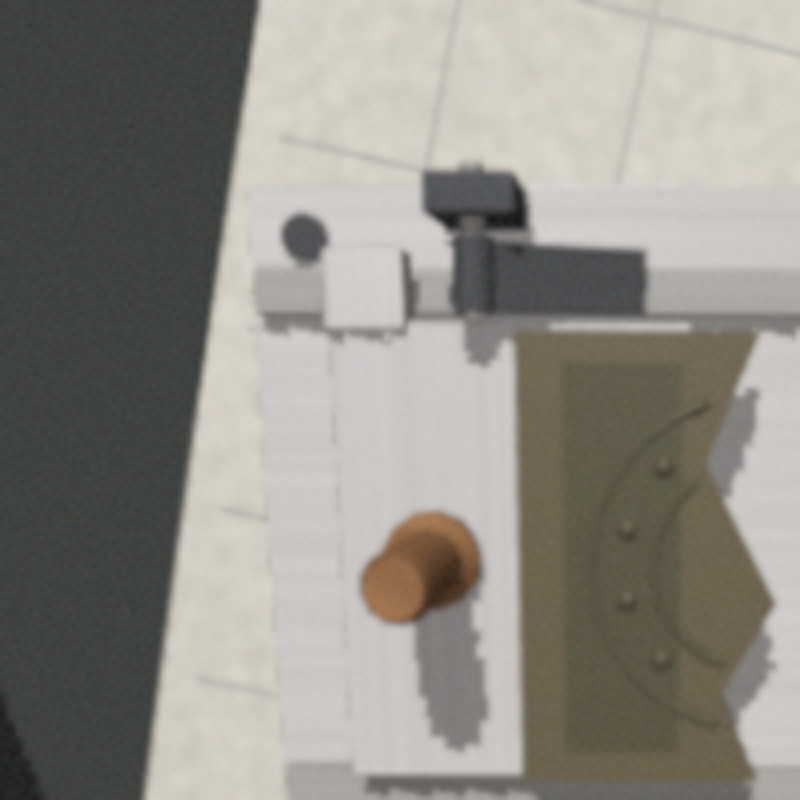

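```bash
cat > fit.py <<'E'
from h import *
from scipy.optimize import least_squares
def fit(c,pts,x0,gapfree=True):
    uv=np.array([p[0] for p in pts],float);J=np.array([p[1] for p in pts],float);g=np.array([len(p)>2 for p in pts])
    def world(v):
        a=np.radians(v[2]);Q=J.copy();Q[g,0]+=v[3]
        return np.c_[v[0]+np.cos(a)*Q[:,0]-np.sin(a)*Q[:,1],v[1]+np.sin(a)*Q[:,0]+np.cos(a)*Q[:,1],Q[:,2]]
    f=lambda v:(proj(c,world(v))-uv).ravel()
    r=least_squares(f,[*x0,4.5],loss='soft_l1');print(np.round(r.x,2));print(np.round(f(r.x).reshape(-1,2),1).tolist());return r.x
E
python3 - <<'E'
from fit import *
c=np.load('w2c.npy',allow_pickle=True).item()
b=lambda u,v:(270+u/4-.4,v/4-.4)
a=lambda u,v:(90+u/4-.4,v/4-.4)
verts=[(b(418,338),(4.07-4.9+.0,58,34)),(b(360,462),(-9,26,34),1),(b(420,603),(10,-10,34),1),(b(358,692),(-4,-34,34),1)]
pl=[(a(250,188),(-220,95,6)),(b(692,208),(90,95,6)),((628/1.5,327/1.5),(90,-95,6)),((247/1.5,325/1.5),(-220,-95,6))]
for s in (verts[1:]+pl,pl): v=fit(c,s,(609,-63,12.9))
v=fit(c,verts[1:]+pl,(609,-63,12.9))
an=np.radians(v[2]);R=np.array([[np.cos(an),np.sin(an)],[-np.sin(an),np.cos(an)]])
def loc(uv,z):
    return R@(atz(c,[uv],z)[0][:2]-v[:2])
print('knobtop',loc(a(394,588),80),atz(c,[a(394,588)],80))
print('slab front/plaque verts',loc(a(708,464),34),loc(a(773,603),34),loc(a(722,690),34))
t=ctrl.calibration('top')
fit(t,[((230+x/4,125+y/4),p) for (x,y),p in zip([(52,105),(320,45),(425,487),(150,548)],[(90,95,6),(90,-95,6),(-220,-95,6),(-220,95,6)])],(609,-63,12.9))
E
```

```text
[612.83 -58.17  12.72   3.78]
[[-0.1, 0.6], [-0.1, 0.7], [0.1, 0.7], [-0.7, -0.4], [0.9, -1.0], [1.8, -0.3], [-1.9, 0.0]]
[612.88 -58.91  12.62   4.5 ]
[[-0.6, -0.1], [0.9, -0.1], [1.5, 0.4], [-2.1, 0.3]]
[612.83 -58.17  12.72   3.78]
[[-0.1, 0.6], [-0.1, 0.7], [0.1, 0.7], [-0.7, -0.4], [0.9, -1.0], [1.8, -0.3], [-1.9, 0.0]]
knobtop [-170.62497771    0.3128437 ] [[446.3231063  -95.44121233  80.        ]]
slab front/plaque verts [-99.44079772  25.00437249] [-82.09207011 -10.17473721] [-94.8340558  -33.32244392]
[609.75 -64.76  12.3    4.5 ]
[[-1.2, -0.8], [0.5, -1.2], [0.5, 0.7], [-0.1, 1.4]]
```

```bash
python3 - <<'E'
from h import *
print(ctrl.get_state()['position'],ctrl.get_state()['orientation'])
plan([(447,-96.5,110,12.7,3)])
E
```

```text
[ 508.99649963 -113.12485417  200.28341074] [-1.79767367e+02 -9.07867769e-03  1.31130759e+01]
[{"dx": -1.89, "dy": -1.0, "dz": 3.01, "rx": -0.08, "rz": 0.14}, {"dx": -1.89, "dy": -1.0, "dz": 3.01, "rx": -0.08, "rz": 0.14}, {"dx": -1.89, "dy": -1.0, "dz": 3.01, "rx": -0.08, "rz": 0.14}]
```

Emit:
{"api": "carry_out", "payload": {
  "increments": [
    {"dx": -1.9,"dy": -1.0,"dz": 3,"rx": 0,"ry": 0,"rz": 0.1,"gripper": 60},
    {"dx": -1.9,"dy": -1,"dz": 3,"rx": 0,"ry": 0,"rz": 0.1,"gripper": 60},
    {"dx": -1.9,"dy": -1,"dz": 2.5,"rx": 0,"ry": 0,"rz": 0.1,"gripper": 60},
    {"dx": 0,"dy": 0,"dz": 0,"rx": 0,"ry": 0,"rz": 0,"gripper": 60}
  ]
}}

```text
time: 4.15
position: [448.1, -99.0, 114.5]
orientation: [179.9, -0.3, 12.8]
force: [0.0, -0.4, 0.1]
grip_width: 0.597
```

```bash
python3 - <<'E'
from h import *
c=ctrl.calibration('wrist');im=snap('wrist','w3',s=1.5);np.save('w3.npy',im);np.save('w3c.npy',c,allow_pickle=True)
print(ctrl.get_state()['position'])
plan([(447,-96.5,47,12.7,3)])
E
```

```text
[ 451.22654329 -100.44753095  116.58386575]
[{"dx": -0.13, "dy": -0.17, "dz": 2.32, "rx": 0.08, "ry": -0.18, "rz": 0.01}, {"dx": -0.12, "dy": -0.17, "dz": 2.32, "rx": 0.08, "ry": -0.18, "rz": 0.01}, {"dx": -0.12, "dy": -0.16, "dz": 2.32, "rx": 0.08, "ry": -0.18, "rz": 0.01}]
```

View pics/w3.png

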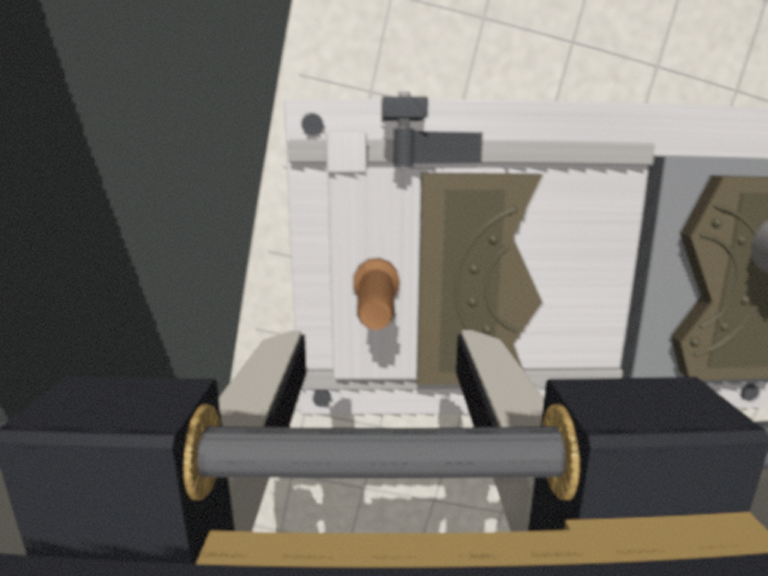

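```bash
python3 - <<'E'
from h import *
c=np.load('w3c.npy',allow_pickle=True).item()
print(atz(c,[(376/1.5,313/1.5)],80))
E
```

```text
[[446.9286069  -95.87208429  80.        ]]
```

Emit:
{"api": "carry_out", "payload": {
  "increments": [
    {"dx": -0.2,"dy": -0.3,"dz": 2.3,"rx": 0,"ry": 0,"rz": 0,"gripper": 60},
    {"dx": -0.1,"dy": -0.2,"dz": 2.3,"rx": 0,"ry": 0,"rz": 0,"gripper": 60},
    {"dx": 0,"dy": 0,"dz": 1.8,"rx": 0,"ry": 0,"rz": 0,"gripper": 60},
    {"dx": 0,"dy": 0,"dz": 0.2,"rx": 0,"ry": 0,"rz": 0,"gripper": 60}
  ]
}}

```text
time: 4.6
position: [460.9, -103.6, 56.6]
orientation: [179.0, -1.5, 12.6]
force: [-0.3, -0.6, -0.2]
grip_width: 0.605
```

```bash
python3 - <<'E'
from h import *
s=ctrl.get_state();print(s['position'],s['orientation'],s['joint_velocities'])
plan([(447,-96.2,48,12.7,2)])
E
```

```text
[ 460.92244211 -103.6230938    56.6438772 ] [179.00749095  -1.47840331  12.62087761] [-0.0867647   0.73324622 -3.00214697 -0.05172785 -1.39840294  0.13496054]
[{"dx": -0.61, "dy": -0.52, "dz": 0.41, "rx": 0.5, "ry": -0.74, "rz": -0.05}, {"dx": -0.6, "dy": -0.52, "dz": 0.42, "rx": 0.5, "ry": -0.74, "rz": -0.05}]
```

Emit:
{"api": "carry_out", "payload": {
  "increments": [
    {"dx": -0.7,"dy": -0.5,"dz": 0.4,"rx": 0.5,"ry": -0.7,"rz": 0,"gripper": 60},
    {"dx": -0.6,"dy": -0.4,"dz": 0.4,"rx": 0.5,"ry": -0.7,"rz": 0,"gripper": 60},
    {"dx": 0,"dy": 0,"dz": 0,"rx": 0,"ry": 0,"rz": 0,"gripper": 60}
  ]
}}

```text
time: 4.9
position: [450.2, -99.9, 51.1]
orientation: [179.8, -0.3, 12.6]
force: [-0.8, 0.6, 0.3]
grip_width: 0.602
```

Emit:
{"api": "carry_out", "payload": {
  "increments": [
    {"dx": -0.3,"dy": -0.4,"dz": 0.4,"rx": 0,"ry": -0.3,"rz": 0,"gripper": 45},
    {"dx": 0,"dy": 0,"dz": 0,"rx": 0,"ry": 0,"rz": 0,"gripper": 0},
    {"dx": 0,"dy": 0,"dz": 0,"rx": 0,"ry": 0,"rz": 0,"gripper": 0},
    {"dx": 0,"dy": 0,"dz": 0,"rx": 0,"ry": 0,"rz": 0,"gripper": 0},
    {"dx": 0,"dy": 0,"dz": 0,"rx": 0,"ry": 0,"rz": 0,"gripper": 0}
  ],
  "newtons": 30
}}

```text
time: 5.4
position: [447.0, -96.9, 48.5]
orientation: [179.7, -0.1, 12.6]
force: [-3.0, -1.6, -0.3]
grip_width: 0.216
```

Emit:
{"api": "carry_out", "payload": {
  "increments": [
    {"dx": 0.5,"dy": 0,"dz": 0,"rx": 0,"ry": 0,"rz": 0,"gripper": 0},
    {"dx": 1,"dy": 0,"dz": 0,"rx": 0,"ry": 0,"rz": 0,"gripper": 0},
    {"dx": 1,"dy": 0,"dz": 0,"rx": 0,"ry": 0,"rz": 0,"gripper": 0},
    {"dx": 1,"dy": 0,"dz": 0,"rx": 0,"ry": 0,"rz": 0,"gripper": 0}
  ]
}}

```text
time: 5.8
position: [475.6, -89.1, 48.7]
orientation: [179.9, 0.6, 12.7]
force: [-10.0, -1.9, 8.8]
grip_width: 0.189
```

Emit:
{"api": "carry_out", "payload": {
  "increments": [
    {"dx": 1,"dy": 0,"dz": 0,"rx": 0,"ry": 0,"rz": 0,"gripper": 0},
    {"dx": 1,"dy": 0,"dz": 0,"rx": 0,"ry": 0,"rz": 0,"gripper": 0},
    {"dx": 1,"dy": 0,"dz": 0,"rx": 0,"ry": 0,"rz": 0,"gripper": 0}
  ]
}}

```text
time: 6.1
position: [500.7, -82.9, 49.4]
orientation: [180.0, 1.3, 12.8]
force: [-8.3, -1.7, 9.6]
grip_width: 0.185
```

Emit:
{"api": "carry_out", "payload": {
  "increments": [
    {"dx": 0.9,"dy": 0,"dz": 0,"rx": 0,"ry": 0.5,"rz": 0,"gripper": 0},
    {"dx": 0.8,"dy": 0,"dz": 0,"rx": 0,"ry": 0.3,"rz": 0,"gripper": 0},
    {"dx": 0.6,"dy": 0,"dz": 0,"rx": 0,"ry": 0.3,"rz": 0,"gripper": 0}
  ]
}}

```text
time: 6.4
position: [522.5, -77.4, 48.7]
orientation: [-180.0, 0.4, 12.8]
force: [-4.2, -1.4, 1.6]
grip_width: 0.189
```

Emit:
{"api": "carry_out", "payload": {
  "increments": [
    {"dx": 0.5,"dy": 0,"dz": 0,"rx": 0,"ry": 0.2,"rz": 0,"gripper": 0},
    {"dx": 0.5,"dy": 0,"dz": 0,"rx": 0,"ry": 0,"rz": 0,"gripper": 0},
    {"dx": 0.5,"dy": 0,"dz": 0,"rx": 0,"ry": 0,"rz": 0,"gripper": 0}
  ]
}}

```text
time: 6.7
position: [527.9, -76.0, 48.6]
orientation: [-179.9, 1.4, 13.0]
force: [-22.4, -8.4, 20.7]
grip_width: 0.189
```

Emit:
{"api": "carry_out", "payload": {
  "increments": [
    {"dx": 0.3,"dy": 0,"dz": 0,"rx": 0,"ry": 0.5,"rz": 0,"gripper": 0},
    {"dx": 0,"dy": 0,"dz": 0,"rx": 0,"ry": 0,"rz": 0,"gripper": 0},
    {"dx": 0,"dy": 0,"dz": 0,"rx": 0,"ry": 0,"rz": 0,"gripper": 0}
  ]
}}

```text
time: 7.0
position: [528.1, -76.2, 49.1]
orientation: [-179.9, 1.2, 13.0]
force: [-2.7, -0.9, 1.3]
grip_width: 0.182
```

```bash
python3 - <<'E'
from h import *
c=ctrl.calibration('wrist');im=snap('wrist','w4',s=1.5)
E
```

```text
(no output)
```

View pics/w4.png

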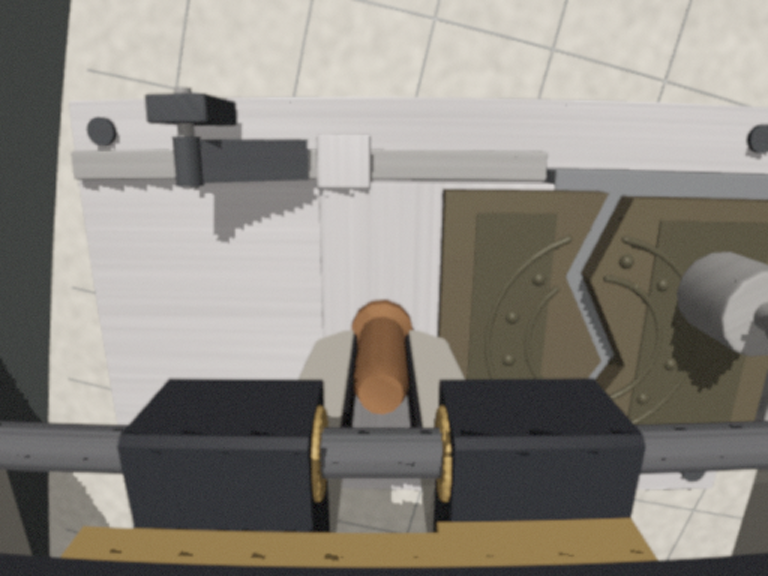

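Emit:
{"api": "carry_out", "payload": {
  "increments": [
    {"dx": 0,"dy": 0,"dz": 0,"rx": 0,"ry": 0,"rz": 0,"gripper": 50},
    {"dx": 0,"dy": 0,"dz": 0,"rx": 0,"ry": 0,"rz": 0,"gripper": 50},
    {"dx": 0,"dy": 0,"dz": 0,"rx": 0,"ry": 0,"rz": 0,"gripper": 50},
    {"dx": 0,"dy": 0,"dz": -2,"rx": 0,"ry": 0.5,"rz": 0,"gripper": 50},
    {"dx": 0,"dy": 0,"dz": -4,"rx": 0,"ry": 0.5,"rz": 0,"gripper": 50},
    {"dx": 1,"dy": 0.5,"dz": -4.5,"rx": 0,"ry": 0,"rz": 0,"gripper": 50},
    {"dx": 2,"dy": 1,"dz": -3,"rx": 0,"ry": 0,"rz": 0,"gripper": 50},
    {"dx": 2,"dy": 1,"dz": -1,"rx": 0,"ry": 0,"rz": 0,"gripper": 50},
    {"dx": 0,"dy": 0,"dz": 0,"rx": 0,"ry": 0,"rz": 0,"gripper": 50},
    {"dx": 0,"dy": 0,"dz": 0,"rx": 0,"ry": 0,"rz": 0,"gripper": 50}
  ]
}}

```text
time: 8.05
position: [588.1, -88.3, 198.6]
orientation: [-179.9, -0.2, 13.1]
force: [-0.8, -0.7, -1.0]
grip_width: 0.501
```

```bash
python3 - <<'E'
from h import *
c=ctrl.calibration('wrist');im=snap('wrist','w5',s=1.5);np.save('w5.npy',im);np.save('w5c.npy',c,allow_pickle=True)
print(ctrl.get_state()['position'],ctrl.get_state()['joint_velocities'])
save(im,'w5z',(150,60,350,210),4)
E
```

```text
[587.93365225 -88.30614727 198.41266316] [-0.12538077 -0.15011366  1.54271107 -0.0109711   0.16300613 -0.04596193]
```

View pics/w5.png

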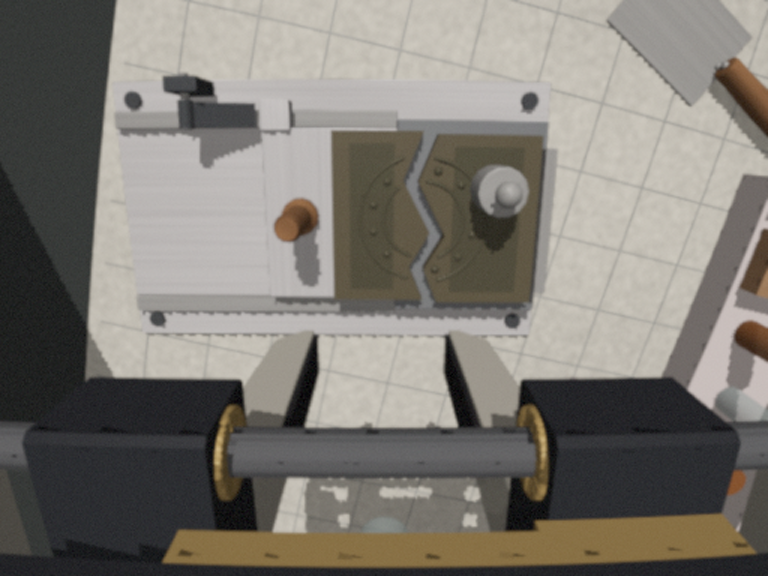

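View pics/w5z.png

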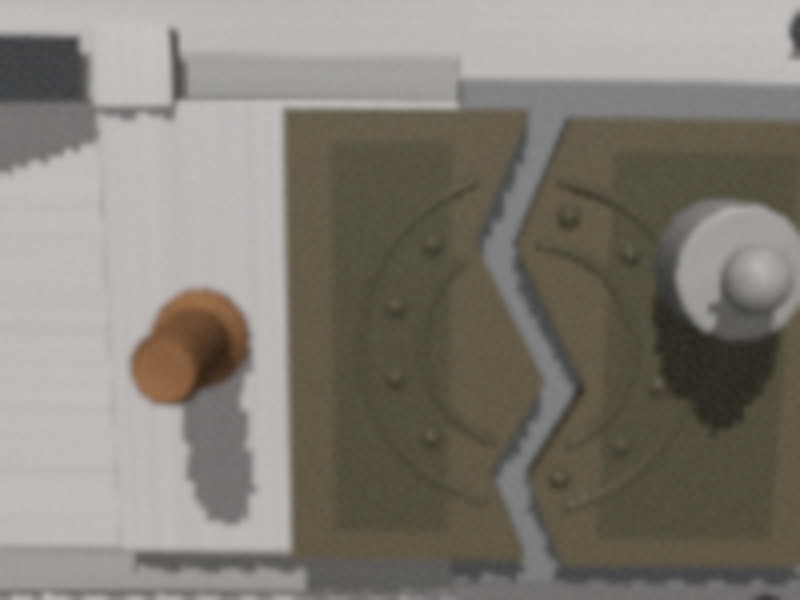

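```bash
cat >> fit.py <<'E'
M=[(4.07,58),(-9,26),(10,-10),(-4,-34),(6.1,-58)]
def fit2(c,L,Rr,x0,extra=[]):
    uv=np.array(L+Rr+[e[0] for e in extra],float)
    def f(v):
        a=np.radians(v[2]);Q=np.array([(x-v[3],y,34) for x,y in M]+[(x+v[3],y,34) for x,y in M]+[e[1] for e in extra],float)
        W=np.c_[v[0]+np.cos(a)*Q[:,0]-np.sin(a)*Q[:,1],v[1]+np.sin(a)*Q[:,0]+np.cos(a)*Q[:,1],Q[:,2]]
        return (proj(c,W)-uv).ravel()
    r=least_squares(f,[*x0,4.5],loss='soft_l1');print(np.round(r.x,2));print(np.round(f(r.x).reshape(-1,2),1).tolist());return r.x
E
python3 - <<'E'
from fit import *
c=np.load('w5c.npy',allow_pickle=True).item()
z=lambda u,v:(150+u/4-.4,60+v/4-.4)
L=[z(527,110),z(482,245),z(546,383),z(497,473),z(525,558)]
Rr=[z(568,118),z(518,243),z(582,388),z(530,470),z(558,565)]
v=fit2(c,L,Rr,(611,-58,12.8))
v=fit2(c,L,Rr,(611,-58,12.8),[((112/1.5,83/1.5),(-220,95,6)),((551/1.5,81/1.5),(90,95,6)),((528/1.5,336/1.5),(90,-95,6)),((147/1.5,336/1.5),(-220,-95,6))])
a=np.radians(v[2]);k=atz(c,[z(165,375)],80)[0];print('knob',k,v[:2]+np.array([-85*np.cos(a),-85*np.sin(a)]))
t=ctrl.calibration('top');im=snap('top','t5');np.save('t5.npy',im)
save(im,'t5z',(230,125,350,270),4)
E
```

```text
[612.2  -57.5   12.57   4.64]
[[1.3, 0.4], [-1.3, -0.5], [0.4, 0.5], [-1.4, 0.4], [0.5, 0.9], [0.5, -1.5], [-1.1, 0.1], [0.3, -0.7], [-0.9, 1.2], [0.8, -0.8]]
[612.6  -57.92  13.01   4.64]
[[1.2, 0.9], [-1.2, 0.1], [0.7, 0.9], [-0.9, 0.9], [1.1, 1.3], [0.3, -1.0], [-1.0, 0.6], [0.7, -0.3], [-0.3, 1.6], [1.5, -0.4], [-1.2, -0.4], [-0.5, -0.9], [1.1, -1.7], [-3.0, -1.7]]
knob [529.64513431 -75.81570542  80.        ] [529.78458616 -77.06528615]
```

View pics/t5z.png

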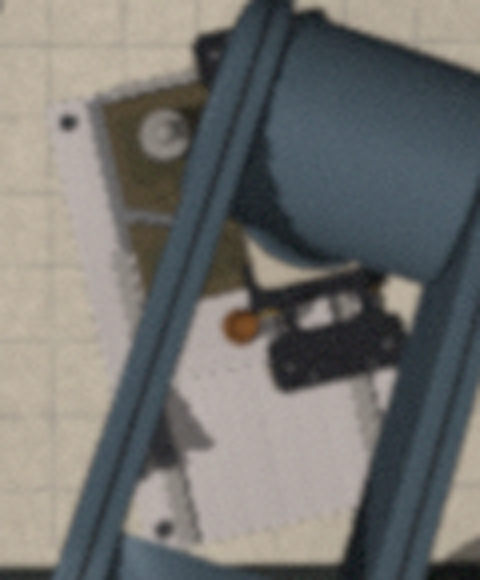

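```bash
cat > seam.py <<'E'
from fit import *
def groove(im,c,v0,dbg=None):
    """rows along the seam: boundaries of grey region, via sampling along jig x at given jig y (z=34)"""
    v=np.array(v0[:3]);
    hsv=cv2.cvtColor(im,cv2.COLOR_RGB2LAB).astype(float)[:,:,2]  # b channel: brown high
    ys=np.arange(-54,54.1,2); my=np.array(M)[::-1]; 
    def W(x,y,z,v):
        a=np.radians(v[2]);x,y,z=np.broadcast_arrays(x,y,z);return np.c_[v[0]+np.cos(a)*x-np.sin(a)*y,v[1]+np.sin(a)*x+np.cos(a)*y,z.astype(float)]
    obs=[]
    for y in ys:
        xm=np.interp(y,my[:,1],my[:,0]); xs=xm+np.arange(-14,14.1,.25)
        uv=proj(c,W(xs,y,34.,v)); p=cv2.remap(hsv.astype(np.float32),uv[:,0].astype(np.float32)[None],uv[:,1].astype(np.float32)[None],cv2.INTER_LINEAR)[0]
        i=np.argmin(p[24:-24])+24; lo=p[i]; hiL=np.median(p[:12]);hiR=np.median(p[-12:])
        l=i
        while l>0 and p[l]<(lo+hiL)/2:l-=1
        r=i
        while r<len(p)-1 and p[r]<(lo+hiR)/2:r+=1
        if l>0 and r<len(p)-1: obs.append((y,xs[l]-xm,xs[r]-xm,uv[l],uv[r],lo,hiL))
    return obs,W
def fitg(im,c,v0):
    obs,W=groove(im,c,v0); my=np.array(M)[::-1]
    print(len(obs),[ (int(o[0]),float(o[1]),float(o[2])) for o in obs][::4])
    def f(q):
        # q: x,y,yaw,gl ; camera side decides which edge seen at z34
        out=[]
        for o in obs:
            a=np.radians(q[2])
            for k,(uv,s,z) in enumerate(((o[3],-1,34.),(o[4],1,ZR))):
                o_,d=ray(c,[uv]);P=o_+d[0]*((z-o_[2])/d[0][2]);dx,dy=P[:2]-q[:2]
                X=np.cos(a)*dx+np.sin(a)*dy;Y=-np.sin(a)*dx+np.cos(a)*dy
                out.append(X-np.interp(Y,my[:,1],my[:,0])-s*q[3])
        return np.array(out)
    r=least_squares(f,[*v0[:3],4.6],loss='soft_l1',f_scale=.5);print(np.round(r.x,2),'rms',np.sqrt(np.mean(f(r.x)**2)));return r.x
ZR=23.
E
python3 - <<'E'
import seam
from seam import *
im=np.load('w5.npy');c=np.load('w5c.npy',allow_pickle=True).item()
for seam.ZR in(23.,34.):
    v=(612.2,-57.5,12.7)
    for i in range(3): v=fitg(im,c,v)
E
```

```text
55 [(-54, -5.0, 4.5), (-46, -5.0, 4.5), (-38, -4.75, 4.5), (-30, -5.75, 4.75), (-22, -5.75, 4.5), (-14, -5.5, 4.5), (-6, -5.5, 4.0), (2, -5.25, 4.5), (10, -5.25, 4.5), (18, -5.25, 4.5), (26, -4.25, 5.25), (34, -5.25, 5.0), (42, -5.25, 5.25), (50, -5.25, 5.25)]
[612.61 -58.22  12.37   5.4 ] rms 0.6490680587402066
55 [(-54, -4.75, 4.75), (-46, -4.5, 4.75), (-38, -4.75, 5.0), (-30, -6.25, 4.25), (-22, -6.0, 4.0), (-14, -6.0, 3.75), (-6, -5.25, 4.5), (2, -5.0, 4.5), (10, -5.25, 4.75), (18, -5.25, 5.0), (26, -4.5, 5.0), (34, -5.75, 4.5), (42, -6.0, 4.5), (50, -6.0, 4.25)]
[612.52 -58.03  12.28   5.39] rms 0.6791555959504348
55 [(-54, -4.75, 4.75), (-46, -4.5, 4.75), (-38, -4.5, 5.0), (-30, -6.0, 4.5), (-22, -5.75, 4.25), (-14, -5.75, 4.0), (-6, -5.25, 4.5), (2, -5.25, 4.5), (10, -5.25, 4.75), (18, -5.25, 4.75), (26, -4.5, 5.0), (34, -5.75, 4.5), (42, -6.0, 4.5), (50, -6.0, 4.25)]
[612.59 -58.2   12.4    5.39] rms 0.661644195897386
55 [(-54, -5.0, 4.5), (-46, -5.0, 4.5), (-38, -4.75, 4.5), (-30, -5.75, 4.75), (-22, -5.75, 4.5), (-14, -5.5, 4.5), (-6, -5.5, 4.0), (2, -5.25, 4.5), (10, -5.25, 4.5), (18, -5.25, 4.5), (26, -4.25, 5.25), (34, -5.25, 5.0), (42, -5.25, 5.25), (50, -5.25, 5.25)]
[611.98 -57.58  12.43   4.95] rms 0.3394355274641732
55 [(-54, -4.5, 5.0), (-46, -4.5, 5.0), (-38, -4.5, 5.0), (-30, -5.25, 5.0), (-22, -5.25, 4.75), (-14, -5.25, 4.75), (-6, -5.25, 4.5), (2, -5.0, 4.75), (10, -5.0, 4.75), (18, -5.0, 4.75), (26, -4.25, 5.5), (34, -5.0, 5.0), (42, -5.25, 5.25), (50, -5.25, 5.25)]
[611.95 -57.45  12.41   4.95] rms 0.32153923876288626
55 [(-54, -4.5, 5.0), (-46, -4.5, 5.0), (-38, -4.5, 5.0), (-30, -5.25, 5.0), (-22, -5.25, 5.0), (-14, -5.25, 5.0), (-6, -5.25, 4.25), (2, -5.0, 4.5), (10, -5.25, 4.75), (18, -5.0, 4.75), (26, -4.25, 5.5), (34, -5.0, 5.0), (42, -5.25, 5.25), (50, -5.25, 5.5)]
[612.   -57.59  12.44   4.96] rms 0.3337378625768853
```

```bash
python3 - <<'E'
from h import *
plan([(505,290,210,12.4,9)])
E
```

```text
[{"dx": 0.06, "dy": -4.3, "dz": -0.12, "rx": -0.02, "ry": -0.01, "rz": 0.07}, {"dx": 0.05, "dy": -4.3, "dz": -0.12, "rx": -0.02, "ry": -0.01, "rz": 0.07}, {"dx": 0.05, "dy": -4.3, "dz": -0.12, "rx": -0.02, "ry": -0.01, "rz": 0.07}, {"dx": 0.04, "dy": -4.3, "dz": -0.13, "rx": -0.02, "ry": -0.01, "rz": 0.07}, {"dx": 0.04, "dy": -4.3, "dz": -0.13, "rx": -0.02, "ry": -0.01, "rz": 0.07}, {"dx": 0.03, "dy": -4.3, "dz": -0.13, "rx": -0.02, "ry": -0.01, "rz": 0.07}, {"dx": 0.03, "dy": -4.3, "dz": -0.13, "rx": -0.02, "ry": -0.01, "rz": 0.07}, {"dx": 0.02, "dy": -4.3, "dz": -0.13, "rx": -0.02, "ry": -0.01, "rz": 0.07}, {"dx": 0.01, "dy": -4.3, "dz": -0.13, "rx": -0.02, "ry": -0.01, "rz": 0.07}]
```

Emit:
{"api": "carry_out", "payload": {
  "increments": [
    {"dx": 0,"dy": -2.5,"dz": -0.2,"rx": 0,"ry": 0,"rz": 0.1,"gripper": 45},
    {"dx": 0,"dy": -4.3,"dz": -0.2,"rx": 0,"ry": 0,"rz": 0.1,"gripper": 45},
    {"dx": 0,"dy": -4.3,"dz": -0.2,"rx": 0,"ry": 0,"rz": 0.1,"gripper": 45},
    {"dx": 0,"dy": -4.3,"dz": -0.2,"rx": 0,"ry": 0,"rz": 0.1,"gripper": 45},
    {"dx": 0,"dy": -4.3,"dz": -0.2,"rx": 0,"ry": 0,"rz": 0.1,"gripper": 45},
    {"dx": 0,"dy": -4.3,"dz": -0.1,"rx": 0,"ry": 0,"rz": 0.1,"gripper": 45},
    {"dx": 0,"dy": -4.3,"dz": -0.1,"rx": 0,"ry": 0,"rz": 0,"gripper": 45},
    {"dx": 0,"dy": -4.3,"dz": 0,"rx": 0,"ry": 0,"rz": 0,"gripper": 45},
    {"dx": 0,"dy": -2.5,"dz": 0,"rx": 0,"ry": 0,"rz": 0,"gripper": 45},
    {"dx": 0,"dy": -0.5,"dz": 0,"rx": 0,"ry": 0,"rz": 0,"gripper": 45},
    {"dx": 0,"dy": 0,"dz": 0,"rx": 0,"ry": 0,"rz": 0,"gripper": 45}
  ]
}}

```text
time: 9.25
position: [491.1, 269.7, 198.3]
orientation: [-179.6, 1.5, 12.3]
force: [-1.3, -0.6, 0.5]
grip_width: 0.45
```

```bash
python3 - <<'E'
from h import *
c=ctrl.calibration('wrist');im=snap('wrist','w6',s=1.5);np.save('w6.npy',im);np.save('w6c.npy',c,allow_pickle=True)
print(ctrl.get_state()['position'],ctrl.get_state()['orientation'],ctrl.get_state()['joint_velocities'])
E
```

```text
[491.20799599 269.16182789 198.2451511 ] [-179.56024147    1.47124257   12.20809225] [-1.69092197 -0.03709182 -0.3723606  -0.22687145  0.06071025 -0.09971996]
```

View pics/w6.png

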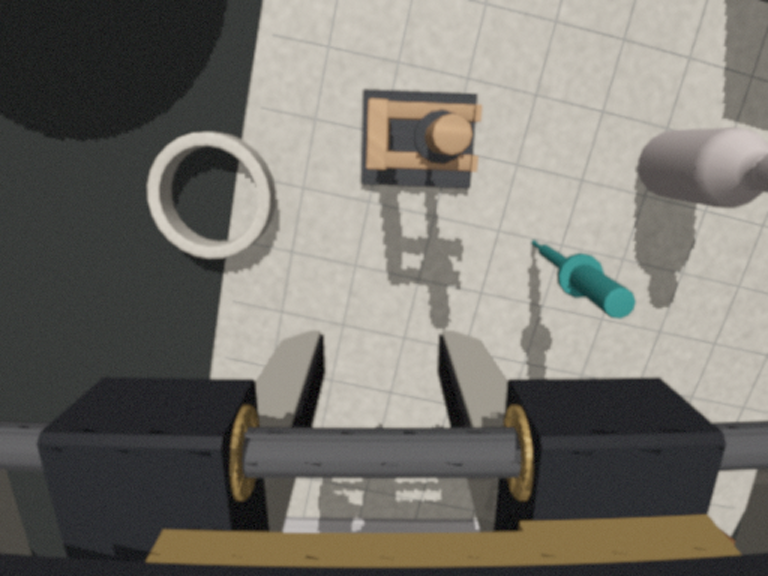

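```bash
python3 - <<'E'
from h import *
im=np.load('w6.npy');c=np.load('w6c.npy',allow_pickle=True).item()
save(im,'w6z',(230,50,330,130),8)
E
```

```text
(no output)
```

View pics/w6z.png

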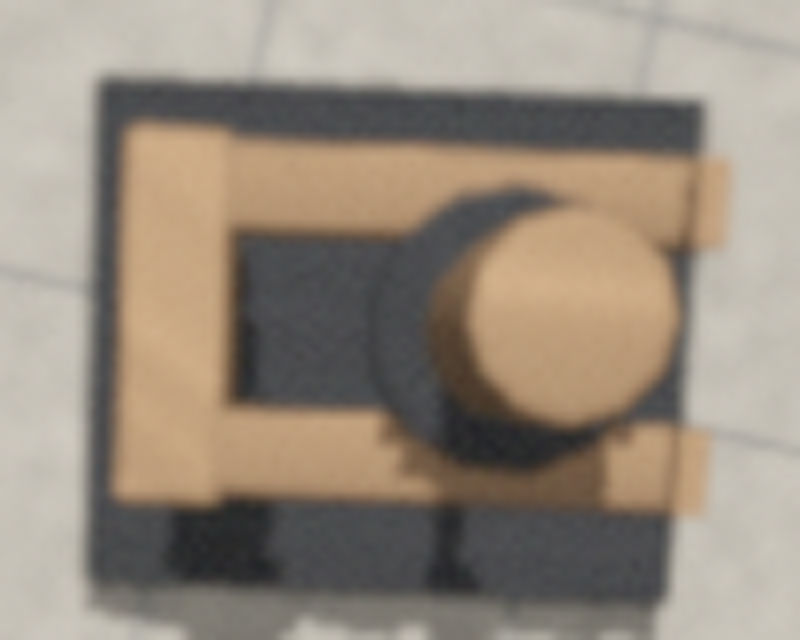

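```bash
python3 - <<'E'
from h import *
c=np.load('w6c.npy',allow_pickle=True).item()
z=lambda *l:[(230+(u+.5)/8-.5,50+(v+.5)/8-.5) for u,v in l]
print('handle top',atz(c,z((573,316)),170))
print('collar c?',atz(c,z((515,327)),121))
i=atz(c,z((240,235),(232,405)),115);print(i)
e=atz(c,z((730,160),(705,515),(727,247),(705,430)),119);print(e)
a=i.mean(0);b=e.mean(0);d=(a-b)[:2];print('dir +x',d,np.degrees(np.arctan2(d[1],d[0])),'len(45)',np.hypot(*d))
u=d/np.hypot(*d);print('slot origin',b[:2]+19*u)
t=ctrl.calibration('top')
s=ctrl.get_state();print(s['position'])
E
```

```text
handle top [[501.82296961 352.78465519 170.        ]]
collar c? [[502.22627878 353.03365393 121.        ]]
[[476.09860998 355.86941161 115.        ]
 [478.65469676 340.77619706 115.        ]]
[[517.8018648  371.48000278 119.        ]
 [523.60578896 340.5312206  119.        ]
 [519.46181123 364.10607466 119.        ]
 [521.63938948 347.97414203 119.        ]]
dir +x [-43.25056025  -7.70005568] -169.905190651373 len(45) 43.93064783510896
slot origin [501.92135142 352.69258684]
[491.20799599 269.16182789 198.2451511 ]
```

```bash
python3 - <<'E'
from h import *
plan([(502,352.9,195,12.4,3)])
E
```

```text
[{"dx": 0.94, "dy": -2.65, "dz": 0.1, "rx": -0.15, "ry": 0.49, "rz": -0.07}, {"dx": 0.95, "dy": -2.65, "dz": 0.11, "rx": -0.15, "ry": 0.49, "rz": -0.07}, {"dx": 0.95, "dy": -2.65, "dz": 0.11, "rx": -0.15, "ry": 0.49, "rz": -0.07}]
```

Emit:
{"api": "carry_out", "payload": {
  "increments": [
    {"dx": 0.9,"dy": -2.7,"dz": 0,"rx": -0.2,"ry": 0.5,"rz": 0,"gripper": 45},
    {"dx": 0.9,"dy": -2.6,"dz": 0,"rx": -0.2,"ry": 0.5,"rz": 0,"gripper": 45},
    {"dx": 0.9,"dy": -2.3,"dz": 0.1,"rx": 0,"ry": 0.5,"rz": 0,"gripper": 45},
    {"dx": 0,"dy": 0,"dz": 0,"rx": 0,"ry": 0,"rz": 0,"gripper": 45}
  ]
}}

```text
time: 9.7
position: [503.9, 343.8, 195.5]
orientation: [179.8, 0.1, 11.7]
force: [0.5, 0.2, -0.1]
grip_width: 0.447
```

```bash
python3 - <<'E'
from h import *
print(ctrl.get_state()['position'],ctrl.get_state()['orientation'],ctrl.get_state()['joint_velocities'])
plan([(502,352.9,128,12.4,5)])
E
```

```text
[503.94061071 343.7575862  195.46438005] [1.79845887e+02 7.78694859e-02 1.16860307e+01] [-2.77141125 -0.77391382  1.71200267 -1.8367928   0.92940087 -1.43609892]
[{"dy": -0.19, "dz": 1.35, "rx": 0.03, "ry": 0.02, "rz": -0.14}, {"dy": -0.19, "dz": 1.35, "rx": 0.03, "ry": 0.02, "rz": -0.14}, {"dy": -0.19, "dz": 1.35, "rx": 0.03, "ry": 0.02, "rz": -0.14}, {"dy": -0.19, "dz": 1.35, "rx": 0.03, "ry": 0.02, "rz": -0.14}, {"dy": -0.19, "dz": 1.35, "rx": 0.03, "ry": 0.02, "rz": -0.14}]
```

Emit:
{"api": "carry_out", "payload": {
  "increments": [
    {"dx": 0,"dy": -0.9,"dz": 0.2,"rx": 0,"ry": 0,"rz": -0.5,"gripper": 45},
    {"dx": 0,"dy": -0.2,"dz": 0.8,"rx": 0,"ry": 0,"rz": -0.2,"gripper": 45},
    {"dx": 0,"dy": 0,"dz": 1,"rx": 0,"ry": 0,"rz": 0,"gripper": 45}
  ]
}}

```text
time: 10.0
position: [503.2, 351.1, 174.9]
orientation: [179.8, 0.0, 12.2]
force: [1.2, -0.3, 0.3]
grip_width: 0.449
```

Emit:
{"api": "carry_out", "payload": {
  "increments": [
    {"dx": -0.1,"dy": -0.2,"dz": 1.2,"rx": 0,"ry": 0,"rz": -0.2,"gripper": 45},
    {"dx": 0,"dy": -0.1,"dz": 1.2,"rx": 0,"ry": 0,"rz": 0,"gripper": 45},
    {"dx": -0.1,"dy": 0,"dz": 1,"rx": 0,"ry": 0,"rz": 0,"gripper": 45},
    {"dx": -0.1,"dy": 0,"dz": 0.5,"rx": 0,"ry": 0,"rz": 0,"gripper": 45}
  ]
}}

```text
time: 10.4
position: [498.2, 350.6, 130.1]
orientation: [179.7, 0.3, 12.3]
force: [0.1, 0.2, 0.3]
grip_width: 0.447
```

Emit:
{"api": "carry_out", "payload": {
  "increments": [
    {"dx": 0.4,"dy": -0.15,"dz": 0.1,"rx": 0.3,"ry": 0.3,"rz": 0,"gripper": 45},
    {"dx": 0.1,"dy": -0.1,"dz": 0,"rx": 0,"ry": 0,"rz": 0,"gripper": 45},
    {"dx": 0,"dy": 0,"dz": 0,"rx": 0,"ry": 0,"rz": 0,"gripper": 45}
  ]
}}

```text
time: 10.7
position: [502.5, 354.1, 127.9]
orientation: [180.0, 0.1, 12.3]
force: [-0.1, -0.2, 0.1]
grip_width: 0.452
```

Aligned; look from the wrist, then close.

```bash
python3 - <<'E'
from h import *
im=snap('wrist','w7',s=1.5);print(ctrl.get_state()['position'],ctrl.get_state()['orientation'])
E
```

```text
[502.49129311 354.10794371 128.0192474 ] [1.79987686e+02 4.99971374e-02 1.23189073e+01]
```

View pics/w7.png

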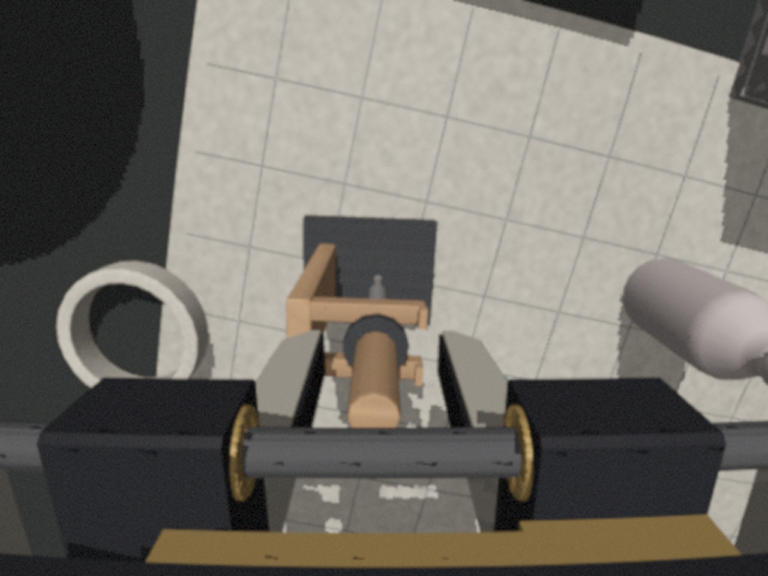

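Emit:
{"api": "carry_out", "payload": {
  "increments": [
    {"dx": 0,"dy": 0,"dz": 0,"rx": 0,"ry": 0,"rz": 0,"gripper": 0},
    {"dx": 0,"dy": 0,"dz": 0,"rx": 0,"ry": 0,"rz": 0,"gripper": 0},
    {"dx": 0,"dy": 0,"dz": 0,"rx": 0,"ry": 0,"rz": 0,"gripper": 0},
    {"dx": 0,"dy": 0,"dz": 0,"rx": 0,"ry": 0,"rz": 0,"gripper": 0}
  ],
  "newtons": 35
}}

```text
time: 11.15
position: [503.2, 354.6, 129.6]
orientation: [-180.0, -0.1, 12.3]
force: [0.3, -0.3, -0.6]
grip_width: 0.165
```

```bash
python3 - <<'E'
from h import *
im=snap('wrist','w8',(180,120,330,260),5);print(ctrl.get_state())
np.save('w8.npy',im);np.save('w8c.npy',ctrl.calibration('wrist'),allow_pickle=True)
E
```

```text
{'time': 11.2, 'joints': array([ 2.48005706e+01,  2.53272993e+01,  8.56018023e+01, -4.32950372e-03,
        6.89672112e+01,  1.24692008e+01]), 'joint_velocities': array([ 0.02607053,  0.02953483,  0.11103788, -0.00592847, -0.11408133,
       -0.0747544 ]), 'joint_efforts': array([-4.75742068e-03, -5.24125957e+01, -2.67569107e+01,  7.42379786e-02,
        1.26401143e-02, -6.53357893e-05]), 'position': array([503.25518704, 354.57102702, 129.51146801]), 'orientation': array([-1.79981561e+02, -1.02114426e-01,  1.23329036e+01]), 'force': array([-0.70831508, -0.89259614, -0.95118086]), 'torque': array([-0.0879626 ,  0.04902492, -0.02077645]), 'grip_width': 0.16291472573246168}
```

View pics/w8.png

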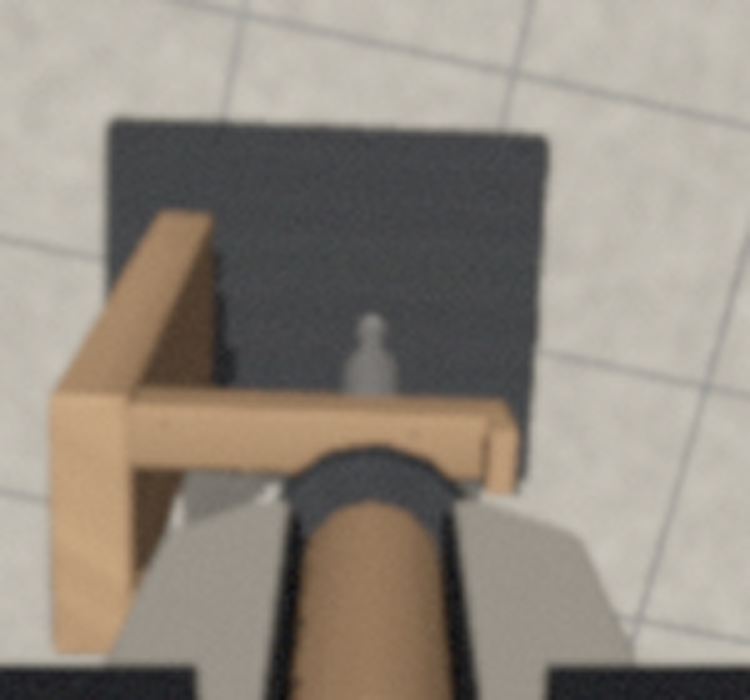

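```bash
python3 - <<'E'
from h import *
c=np.load('w8c.npy',allow_pickle=True).item()
z=lambda *l:[(180+(u+.5)/5-.5,120+(v+.5)/5-.5) for u,v in l]
for zz in (22.5,24): print(atz(c,z((371,326)),zz))
E
```

```text
[[504.9440278  354.26940629  22.5       ]]
[[504.85194018 354.67811843  24.        ]]
```

Emit:
{"api": "carry_out", "payload": {
  "increments": [
    {"dx": 0,"dy": 0,"dz": -0.3,"rx": 0,"ry": 0,"rz": 0,"gripper": 0},
    {"dx": 0,"dy": 0,"dz": -0.5,"rx": 0,"ry": 0,"rz": 0,"gripper": 0},
    {"dx": 0,"dy": 0,"dz": -0.6,"rx": 0,"ry": 0,"rz": 0,"gripper": 0}
  ]
}}

```text
time: 11.5
position: [502.6, 354.3, 143.4]
orientation: [180.0, 0.0, 12.3]
force: [0.1, -0.4, -0.7]
grip_width: 0.166
```

Emit:
{"api": "carry_out", "payload": {
  "increments": [
    {"dx": 0,"dy": 0,"dz": -0.8,"rx": 0,"ry": 0,"rz": 0,"gripper": 0},
    {"dx": 0,"dy": 0,"dz": -1,"rx": 0,"ry": 0,"rz": 0,"gripper": 0},
    {"dx": 0,"dy": 0,"dz": -1,"rx": 0,"ry": 0,"rz": 0,"gripper": 0}
  ]
}}

```text
time: 11.8
position: [502.5, 354.2, 173.8]
orientation: [180.0, 0.0, 12.3]
force: [0.1, -0.1, -1.0]
grip_width: 0.166
```

Emit:
{"api": "carry_out", "payload": {
  "increments": [
    {"dx": 0.1,"dy": 0,"dz": -1,"rx": 0,"ry": 0,"rz": 0,"gripper": 0},
    {"dx": 0.1,"dy": 0,"dz": -1.2,"rx": 0,"ry": 0,"rz": 0,"gripper": 0},
    {"dx": 0.1,"dy": 0,"dz": -1.2,"rx": 0,"ry": 0,"rz": 0,"gripper": 0}
  ]
}}

```text
time: 12.1
position: [505.8, 355.0, 211.6]
orientation: [-180.0, -0.1, 12.3]
force: [0.3, -0.3, -0.4]
grip_width: 0.166
```

Emit:
{"api": "carry_out", "payload": {
  "increments": [
    {"dx": 0,"dy": 0,"dz": -1.2,"rx": 0,"ry": 0,"rz": 0,"gripper": 0},
    {"dx": 0,"dy": 0,"dz": -1.2,"rx": 0,"ry": 0,"rz": 0,"gripper": 0},
    {"dx": 0,"dy": 0,"dz": -1,"rx": 0,"ry": 0,"rz": 0,"gripper": 0}
  ]
}}

```text
time: 12.4
position: [506.2, 355.1, 249.7]
orientation: [-180.0, -0.1, 12.3]
force: [-0.1, 0.1, -0.8]
grip_width: 0.162
```

```bash
cat > jig.py <<'E'
from h import *
J=(612.0,-57.5,12.44)
S=np.array([(0.8,50),(-4.1,38),(-9,26),(.5,8),(10,-10),(3,-22),(-4,-34),(-.7,-42),(2.7,-50)],float)
a=np.radians(J[2]);RJ=np.array([[np.cos(a),-np.sin(a)],[np.sin(a),np.cos(a)]])
SW=S@RJ.T+np.array(J[:2])
E
python3 - <<'E'
from jig import *
print(np.round(SW,1).tolist()); s=ctrl.get_state();print(s['position'],s['orientation'])
plan([(SW[0][0]-1.5,SW[0][1]+10,190,12.4,9)])
E
```

```text
[[602.0, -8.5], [599.8, -21.3], [597.6, -34.0], [610.8, -49.6], [623.9, -65.1], [619.7, -78.3], [615.4, -91.6], [620.4, -98.7], [625.4, -105.7]]
[506.24730184 355.10945534 249.69089269] [-1.79972874e+02 -1.49197291e-01  1.23271983e+01]
[{"dx": 0.18, "dy": 4.06, "dz": 0.66, "ry": -0.02, "rz": -0.01}, {"dx": 0.18, "dy": 4.06, "dz": 0.66, "ry": -0.02, "rz": -0.01}, {"dx": 0.18, "dy": 4.06, "dz": 0.66, "ry": -0.02, "rz": -0.01}, {"dx": 0.18, "dy": 4.06, "dz": 0.66, "ry": -0.02, "rz": -0.01}, {"dx": 0.18, "dy": 4.06, "dz": 0.66, "ry": -0.02, "rz": -0.01}, {"dx": 0.18, "dy": 4.06, "dz": 0.66, "ry": -0.02, "rz": -0.01}, {"dx": 0.18, "dy": 4.06, "dz": 0.66, "ry": -0.02, "rz": -0.01}, {"dx": 0.18, "dy": 4.06, "dz": 0.66, "ry": -0.02, "rz": -0.01}, {"dx": 0.18, "dy": 4.06, "dz": 0.66, "ry": -0.02, "rz": -0.01}]
```

Emit:
{"api": "carry_out", "payload": {
  "increments": [
    {"dx": 0,"dy": 1.5,"dz": 0,"rx": 0,"ry": 0,"rz": 0,"gripper": 0},
    {"dx": 0.2,"dy": 3,"dz": 0,"rx": 0,"ry": 0,"rz": 0,"gripper": 0},
    {"dx": 0.2,"dy": 4,"dz": 0.3,"rx": 0,"ry": 0,"rz": 0,"gripper": 0},
    {"dx": 0.2,"dy": 4,"dz": 0.5,"rx": 0,"ry": 0,"rz": 0,"gripper": 0},
    {"dx": 0.2,"dy": 4,"dz": 0.5,"rx": 0,"ry": 0,"rz": 0,"gripper": 0},
    {"dx": 0.2,"dy": 4,"dz": 0.5,"rx": 0,"ry": 0,"rz": 0,"gripper": 0},
    {"dx": 0.2,"dy": 4,"dz": 0.5,"rx": 0,"ry": 0,"rz": 0,"gripper": 0},
    {"dx": 0.2,"dy": 4,"dz": 0.5,"rx": 0,"ry": 0,"rz": 0,"gripper": 0},
    {"dx": 0.2,"dy": 3,"dz": 0.5,"rx": 0,"ry": 0,"rz": 0,"gripper": 0},
    {"dx": 0.1,"dy": 1.5,"dz": 0.5,"rx": 0,"ry": 0,"rz": 0,"gripper": 0},
    {"dx": 0,"dy": 0.5,"dz": 0.2,"rx": 0,"ry": 0,"rz": 0,"gripper": 0},
    {"dx": 0,"dy": 0,"dz": 0,"rx": 0,"ry": 0,"rz": 0,"gripper": 0}
  ]
}}

```text
time: 13.6
position: [594.8, 11.4, 206.1]
orientation: [-180.0, 0.1, 12.4]
force: [0.1, 0.7, -0.2]
grip_width: 0.168
```

```bash
python3 - <<'E'
from jig import *
s=ctrl.get_state();print(s['position'],s['orientation'],s['joint_velocities'])
plan([(SW[0][0]-1.5,SW[0][1]+3,162,12.4,4)])
E
```

```text
[594.79292979  11.44466286 206.09631741] [-1.79961271e+02  9.49918379e-02  1.23685834e+01] [-0.18073974  0.02210308  0.40215683  0.32887587  0.26474888  0.16030255]
[{"dx": 0.05, "dy": 0.45, "dz": 1.1, "rx": -0.01, "ry": 0.02, "rz": -0.01}, {"dx": 0.05, "dy": 0.45, "dz": 1.1, "rx": -0.01, "ry": 0.02, "rz": -0.01}, {"dx": 0.05, "dy": 0.44, "dz": 1.1, "rx": -0.01, "ry": 0.02, "rz": -0.01}, {"dx": 0.05, "dy": 0.44, "dz": 1.1, "rx": -0.01, "ry": 0.02, "rz": -0.01}]
```

Emit:
{"api": "carry_out", "payload": {
  "increments": [
    {"dx": 0.05,"dy": 0.4,"dz": 0.8,"rx": 0,"ry": 0,"rz": 0,"gripper": 0},
    {"dx": 0.05,"dy": 0.4,"dz": 1,"rx": 0,"ry": 0,"rz": 0,"gripper": 0},
    {"dx": 0.05,"dy": 0.4,"dz": 1,"rx": 0,"ry": 0,"rz": 0,"gripper": 0},
    {"dx": 0.05,"dy": 0.4,"dz": 0.8,"rx": 0,"ry": 0,"rz": 0,"gripper": 0},
    {"dx": 0,"dy": 0,"dz": 0,"rx": 0,"ry": 0,"rz": 0,"gripper": 0},
    {"dx": 0,"dy": 0,"dz": 0,"rx": 0,"ry": 0,"rz": 0,"gripper": 0}
  ]
}}

```text
time: 14.2
position: [599.2, 0.5, 166.6]
orientation: [-179.9, 0.2, 12.7]
force: [0.1, 0.1, -0.8]
grip_width: 0.167
```

```bash
python3 - <<'E'
from jig import *
s=ctrl.get_state();print(s['position'],s['orientation'],s['joint_velocities'])
c=ctrl.calibration('wrist');im=snap('wrist','w9',s=1.5);np.save('w9.npy',im);np.save('w9c.npy',c,allow_pickle=True)
save(im,'w9z',(180,70,330,210),5)
E
```

```text
[5.99235560e+02 5.32830231e-01 1.66568090e+02] [-1.79852657e+02  1.52063800e-01  1.27438723e+01] [ 0.07884309  0.59242996  0.57011353 -0.09465925 -0.46614594 -0.10688971]
```

View pics/w9.png

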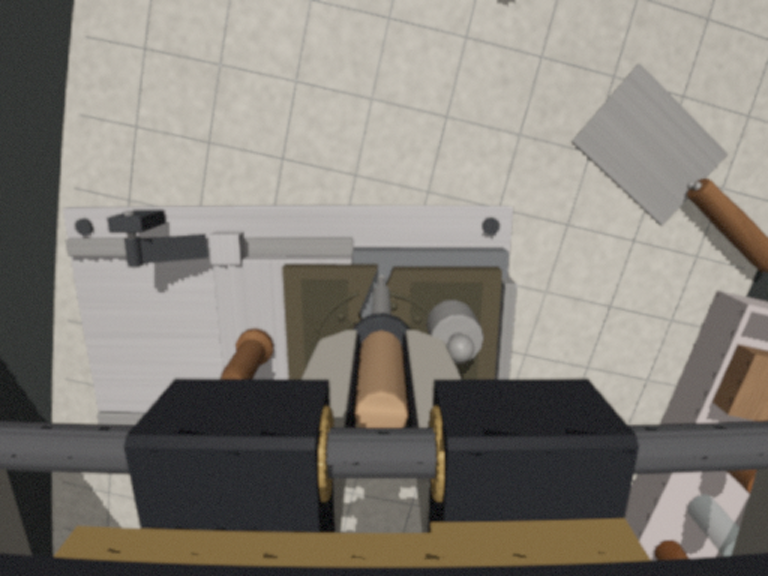

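View pics/w9z.png

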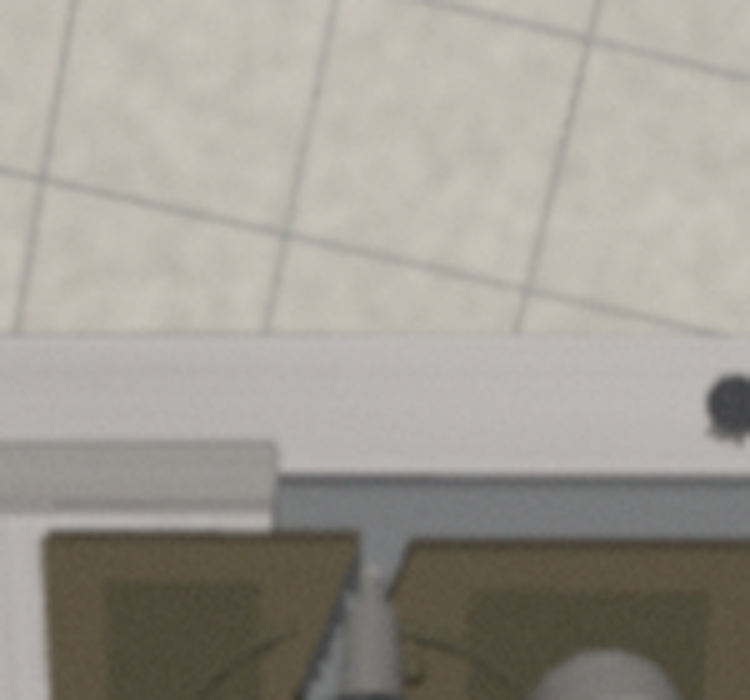

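```bash
python3 - <<'E'
from jig import *
c=np.load('w9c.npy',allow_pickle=True).item();s=ctrl.get_state()
z=lambda *l:[(180+(u+.5)/5-.5,70+(v+.5)/5-.5) for u,v in l]
for zz in(58,60,62):print(atz(c,z((371,573)),zz)[0],s['position'][:2])
# end corners at y=58: (358,533)L,(412,541)R
P=atz(c,z((360,533),(411,541)),34);print(P,(P[:,:2]-np.array(J[:2]))@RJ)
print(proj(c,np.c_[SW,np.full(9,34)])[:2])
E
```

```text
[6.00402701e+02 4.57000178e-01 5.80000000e+01] [5.99160587e+02 5.00680287e-01]
[600.2865519    0.99442026  60.        ] [5.99160587e+02 5.00680287e-01]
[600.170403     1.53184034  62.        ] [5.99160587e+02 5.00680287e-01]
[[598.03734789   1.22177101  34.        ]
 [607.82146289   1.82420301  34.        ]] [[-0.98516391 60.35090303]
 [ 8.69901505 58.83152532]]
[[253.44261915 186.7155987 ]
 [248.32657762 198.63852715]]
```

```bash
cat > jt.py <<'E'
from h import *
J=(610.7,-57.4,12.44)
S=np.array([(2.0,53),(0.8,50),(-4.1,38),(-9,26),(.5,8),(10,-10),(3,-22),(-4,-34),(-.7,-42),(2.7,-50),(4.0,-53)],float)
a=np.radians(J[2]);RJ=np.array([[np.cos(a),-np.sin(a)],[np.sin(a),np.cos(a)]])
seg=np.r_[0,np.cumsum(np.hypot(*np.diff(S,axis=0).T))]
def pt(l): return np.array([np.interp(l,seg,S[:,0]),np.interp(l,seg,S[:,1])])
def W(q): return RJ@np.asarray(q)+np.array(J[:2])
def here():
    s=ctrl.get_state();q=RJ.T@(s['position'][:2]-np.array(J[:2]))
    L=np.arange(0,seg[-1]+.01,.1);D=[np.hypot(*(pt(l)-q)) for l in L];i=int(np.argmin(D))
    print('t',round(s['time'],2),'jig',np.round(q,2),'l',round(L[i],1),'of',round(seg[-1],1),'off',round(D[i],2),'dx',round(q[0]-np.interp(-q[1],-S[:,1],S[:,0]),2),'z',round(s['position'][2],2),'ori',np.round(s['orientation'],2),'F',np.round(s['force'],1))
    return q,L[i],s
def nxt(n=4,step=1.7,zt=136.2,l0=None):
    q,l,s=here();R=Ro.from_euler('xyz',s['orientation'],degrees=True)
    if l0 is not None:l=l0
    Q=Ro.from_euler('xyz',[180,0,12.4],degrees=True);rv=(R.inv()*Q).as_rotvec(degrees=True)
    p=np.array(s['position']);out=[]
    for i in range(n):
        t=np.r_[W(pt(l+step*(i+1))),zt]
        d=R.inv().apply(t-p)/10;out.append({k:round(float(v),2) for k,v in zip(('dx','dy','dz'),d)});p=t
    print(out,'rot',np.round(rv,1),'tip at end',pt(l+step*n))
E
python3 - <<'E'
from jt import *
here(); print(W(S[0]))
x,y=W(S[0]);plan([(x,y,155,12.4,3)])
E
```

```text
t 14.25 jig [ 1.2  59.03] l 0.0 of 118.3 off 6.08 dx -0.8 z 166.57 ori [-1.7985e+02  1.6000e-01  1.2740e+01] F [-0.  -0.1 -1.2]
[601.23593686  -5.21349304]
[{"dx": 0.03, "dy": 0.2, "dz": 0.39, "rx": -0.05, "ry": 0.05, "rz": 0.11}, {"dx": 0.03, "dy": 0.2, "dz": 0.39, "rx": -0.05, "ry": 0.05, "rz": 0.11}, {"dx": 0.03, "dy": 0.2, "dz": 0.39, "rx": -0.05, "ry": 0.05, "rz": 0.11}]
```

Emit:
{"api": "carry_out", "payload": {
  "increments": [
    {"dx": 0.05,"dy": 0.2,"dz": 0.4,"rx": 0,"ry": 0,"rz": 0.1,"gripper": 0},
    {"dx": 0.05,"dy": 0.2,"dz": 0.5,"rx": 0,"ry": 0,"rz": 0.1,"gripper": 0},
    {"dx": 0,"dy": 0.2,"dz": 0.5,"rx": 0,"ry": 0,"rz": 0.1,"gripper": 0},
    {"dx": 0,"dy": 0,"dz": 0.1,"rx": 0,"ry": 0,"rz": 0,"gripper": 0}
  ]
}}

```text
time: 14.65
position: [602.4, -5.4, 151.5]
orientation: [-179.9, 0.0, 12.4]
force: [-0.2, 0.1, -1.1]
grip_width: 0.166
```

```bash
python3 - <<'E'
from jt import *
here()
im=snap('wrist','w10',(180,70,330,210),5);np.save('w10.npy',im)
x,y=W(S[0]);plan([(x,y,136.2,12.4,3)])
E
```

```text
t 14.65 jig [ 3.04 52.53] l 0.1 of 118.3 off 1.14 dx 1.23 z 151.52 ori [-1.7991e+02  3.0000e-02  1.2440e+01] F [-0.2  0.1 -1.1]
[{"dx": -0.04, "dy": -0.01, "dz": 0.51, "rx": -0.03, "ry": 0.01, "rz": 0.01}, {"dx": -0.04, "dy": -0.01, "dz": 0.51, "rx": -0.03, "ry": 0.01, "rz": 0.01}, {"dx": -0.04, "dy": -0.01, "dz": 0.51, "rx": -0.03, "ry": 0.01, "rz": 0.01}]
```

View pics/w10.png

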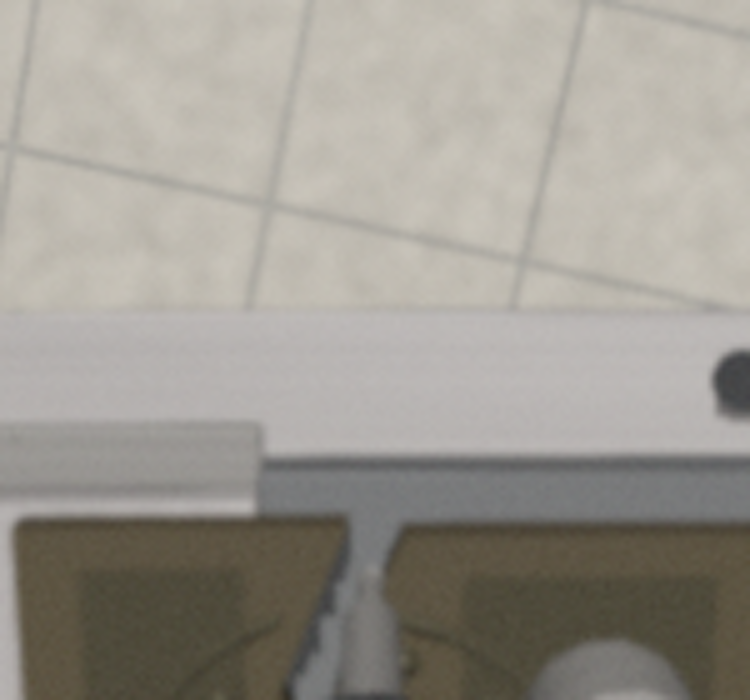

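Emit:
{"api": "carry_out", "payload": {
  "increments": [
    {"dx": -0.1,"dy": 0,"dz": 0.4,"rx": 0,"ry": 0,"rz": 0,"gripper": 0},
    {"dx": -0.02,"dy": 0,"dz": 0.4,"rx": 0,"ry": 0,"rz": 0,"gripper": 0}
  ]
}}

```text
time: 14.9
position: [601.5, -5.7, 143.7]
orientation: [-179.9, -0.0, 12.4]
force: [0.1, -1.2, -1.5]
grip_width: 0.166
```

```bash
python3 - <<'E'
from jt import *
here()
x,y=W(S[0]);plan([(x,y,136.2,12.4,3)])
E
```

```text
t 14.9 jig [ 2.17 52.42] l 0.5 of 118.3 off 0.38 dx 0.4 z 143.71 ori [-1.7993e+02 -4.0000e-02  1.2430e+01] F [ 0.1 -1.2 -1.5]
[{"dx": -0.01, "dy": -0.02, "dz": 0.25, "rx": -0.02, "ry": -0.01, "rz": 0.01}, {"dx": -0.01, "dy": -0.02, "dz": 0.25, "rx": -0.02, "ry": -0.01, "rz": 0.01}, {"dx": -0.01, "dy": -0.02, "dz": 0.25, "rx": -0.02, "ry": -0.01, "rz": 0.01}]
```

Emit:
{"api": "carry_out", "payload": {
  "increments": [
    {"dx": -0.04,"dy": -0.03,"dz": 0.3,"rx": 0,"ry": 0,"rz": 0,"gripper": 0},
    {"dx": -0.02,"dy": -0.02,"dz": 0.25,"rx": 0,"ry": 0,"rz": 0,"gripper": 0},
    {"dx": 0,"dy": 0,"dz": 0.05,"rx": 0,"ry": 0,"rz": 0,"gripper": 0}
  ]
}}

```text
time: 15.2
position: [600.3, -5.2, 136.5]
orientation: [-179.9, 0.0, 12.4]
force: [0.9, 1.6, -0.1]
grip_width: 0.164
```

```bash
python3 - <<'E'
from jt import *
nxt(4,1.5)
E
```

```text
t 15.2 jig [ 1.07 53.25] l 0.1 of 118.3 off 0.95 dx -0.93 z 136.51 ori [-1.799e+02  2.000e-02  1.243e+01] F [ 0.9  1.6 -0.1]
[{'dx': 0.03, 'dy': 0.17, 'dz': 0.03}, {'dx': -0.06, 'dy': 0.14, 'dz': -0.0}, {'dx': -0.06, 'dy': 0.14, 'dz': -0.0}, {'dx': -0.06, 'dy': 0.14, 'dz': -0.0}] rot [-0.1  0.   0. ] tip at end [-0.2845363  47.34399273]
```

Emit:
{"api": "carry_out", "payload": {
  "increments": [
    {"dx": 0.03,"dy": 0.15,"dz": 0.03,"rx": 0,"ry": 0,"rz": 0,"gripper": 0},
    {"dx": -0.06,"dy": 0.14,"dz": 0,"rx": 0,"ry": 0,"rz": 0,"gripper": 0},
    {"dx": -0.06,"dy": 0.14,"dz": 0,"rx": 0,"ry": 0,"rz": 0,"gripper": 0},
    {"dx": -0.06,"dy": 0.14,"dz": 0,"rx": 0,"ry": 0,"rz": 0,"gripper": 0}
  ]
}}

```text
time: 15.6
position: [600.3, -11.4, 136.4]
orientation: [-179.9, -0.0, 12.5]
force: [-0.2, 0.3, -0.9]
grip_width: 0.164
```

```bash
python3 - <<'E'
from jt import *
nxt(4,1.7)
E
```

```text
t 15.6 jig [-0.24 47.21] l 6.2 of 118.3 off 0.1 dx 0.1 z 136.4 ori [-179.91   -0.     12.46] F [-0.2  0.3 -0.9]
[{'dx': -0.07, 'dy': 0.15, 'dz': 0.02}, {'dx': -0.06, 'dy': 0.16, 'dz': -0.0}, {'dx': -0.06, 'dy': 0.16, 'dz': -0.0}, {'dx': -0.06, 'dy': 0.16, 'dz': -0.0}] rot [-0.1 -0.   0.1] tip at end [-2.8929568  40.95602416]
```

Tracking is excellent; continue.

Emit:
{"api": "carry_out", "payload": {
  "increments": [
    {"dx": -0.07,"dy": 0.15,"dz": 0.02,"rx": 0,"ry": 0,"rz": 0,"gripper": 0},
    {"dx": -0.06,"dy": 0.16,"dz": 0,"rx": 0,"ry": 0,"rz": 0,"gripper": 0},
    {"dx": -0.06,"dy": 0.16,"dz": 0,"rx": 0,"ry": 0,"rz": 0,"gripper": 0},
    {"dx": -0.06,"dy": 0.16,"dz": 0,"rx": 0,"ry": 0,"rz": 0,"gripper": 0}
  ]
}}

```text
time: 16.0
position: [599.3, -18.8, 136.5]
orientation: [-179.9, -0.0, 12.4]
force: [0.0, 0.1, -1.7]
grip_width: 0.169
```

```bash
python3 - <<'E'
from jt import *
nxt(5,1.7)
E
```

```text
t 16.0 jig [-2.87 40.12] l 13.8 of 118.3 off 0.34 dx 0.37 z 136.49 ori [-1.7993e+02 -4.0000e-02  1.2440e+01] F [ 0.   0.1 -1.7]
[{'dx': -0.1, 'dy': 0.15, 'dz': 0.03}, {'dx': -0.06, 'dy': 0.16, 'dz': -0.0}, {'dx': -0.06, 'dy': 0.16, 'dz': -0.0}, {'dx': -0.06, 'dy': 0.16, 'dz': -0.0}, {'dx': -0.06, 'dy': 0.16, 'dz': -0.0}] rot [-0.1 -0.   0. ] tip at end [-6.408654   32.34615347]
```

Emit:
{"api": "carry_out", "payload": {
  "increments": [
    {"dx": -0.1,"dy": 0.14,"dz": 0.03,"rx": 0,"ry": 0,"rz": 0,"gripper": 0},
    {"dx": -0.06,"dy": 0.14,"dz": 0,"rx": 0,"ry": 0,"rz": 0,"gripper": 0},
    {"dx": -0.06,"dy": 0.15,"dz": 0,"rx": 0,"ry": 0,"rz": 0,"gripper": 0},
    {"dx": -0.06,"dy": 0.15,"dz": 0,"rx": 0,"ry": 0,"rz": 0,"gripper": 0},
    {"dx": -0.06,"dy": 0.15,"dz": 0,"rx": 0,"ry": 0,"rz": 0,"gripper": 0}
  ]
}}

```text
time: 16.5
position: [597.3, -27.5, 136.1]
orientation: [-179.9, -0.0, 12.4]
force: [-0.2, 0.3, -0.3]
grip_width: 0.162
```

```bash
python3 - <<'E'
from jt import *
im=snap('wrist','w11',(180,70,330,210),5)
nxt(4,1.6)
E
```

```text
t 16.55 jig [-6.7  31.86] l 22.9 of 118.3 off 0.09 dx -0.09 z 136.12 ori [-1.7994e+02 -3.0000e-02  1.2430e+01] F [-0.6 -0.8 -0.7]
[{'dx': -0.05, 'dy': 0.16, 'dz': -0.01}, {'dx': -0.06, 'dy': 0.15, 'dz': -0.0}, {'dx': -0.06, 'dy': 0.15, 'dz': -0.0}, {'dx': -0.05, 'dy': 0.15, 'dz': -0.0}] rot [-0.1 -0.   0. ] tip at end [-8.93224214 25.87161668]
```

View pics/w11.png

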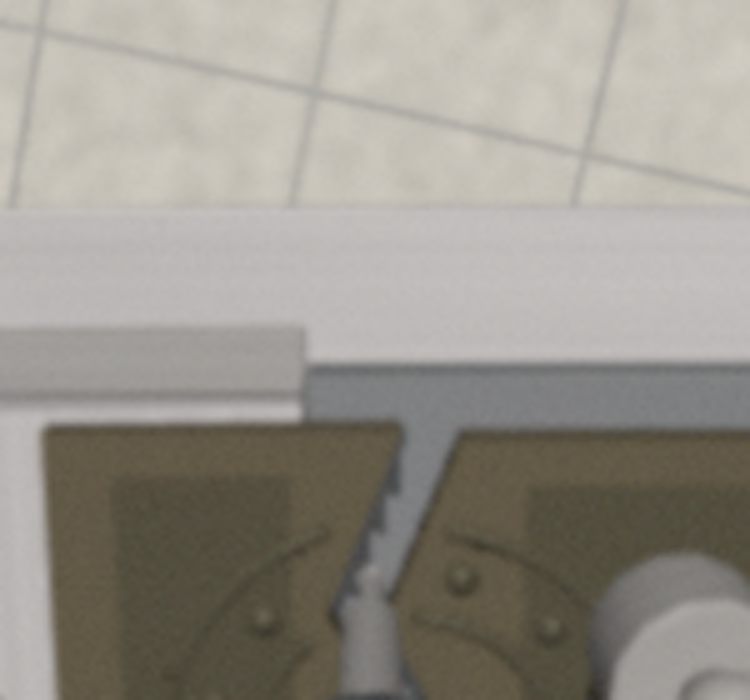

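Emit:
{"api": "carry_out", "payload": {
  "increments": [
    {"dx": -0.05,"dy": 0.15,"dz": 0,"rx": 0,"ry": 0,"rz": 0,"gripper": 0},
    {"dx": -0.06,"dy": 0.14,"dz": 0,"rx": 0,"ry": 0,"rz": 0,"gripper": 0},
    {"dx": -0.06,"dy": 0.14,"dz": 0,"rx": 0,"ry": 0,"rz": 0,"gripper": 0},
    {"dx": -0.03,"dy": 0.1,"dz": 0,"rx": 0,"ry": 0,"rz": 0,"gripper": 0}
  ]
}}

```text
time: 16.95
position: [596.4, -33.7, 136.1]
orientation: [-179.9, -0.0, 12.4]
force: [0.9, -0.8, -0.6]
grip_width: 0.166
```

```bash
python3 - <<'E'
from jt import *
nxt(4,1.6)
E
```

```text
t 16.95 jig [-8.85 26.18] l 28.9 of 118.3 off 0.08 dx 0.08 z 136.13 ori [-1.7994e+02 -3.0000e-02  1.2440e+01] F [ 0.9 -0.8 -0.6]
[{'dx': 0.05, 'dy': 0.14, 'dz': -0.01}, {'dx': 0.07, 'dy': 0.14, 'dz': -0.0}, {'dx': 0.07, 'dy': 0.14, 'dz': -0.0}, {'dx': 0.07, 'dy': 0.14, 'dz': -0.0}] rot [-0.1 -0.   0. ] tip at end [-6.13169042 20.56530816]
```

Emit:
{"api": "carry_out", "payload": {
  "increments": [
    {"dx": 0.07,"dy": 0.11,"dz": 0,"rx": 0,"ry": 0,"rz": 0,"gripper": 0},
    {"dx": 0.08,"dy": 0.13,"dz": 0,"rx": 0,"ry": 0,"rz": 0,"gripper": 0},
    {"dx": 0.07,"dy": 0.14,"dz": 0,"rx": 0,"ry": 0,"rz": 0,"gripper": 0},
    {"dx": 0.07,"dy": 0.14,"dz": 0,"rx": 0,"ry": 0,"rz": 0,"gripper": 0}
  ]
}}

```text
time: 17.35
position: [600.7, -38.6, 136.2]
orientation: [-179.9, -0.0, 12.4]
force: [-0.6, -0.0, 0.0]
grip_width: 0.166
```

```bash
python3 - <<'E'
from jt import *
nxt(6,1.7)
E
```

```text
t 17.35 jig [-5.74 20.57] l 35.5 of 118.3 off 0.35 dx 0.39 z 136.17 ori [-1.7993e+02 -4.0000e-02  1.2440e+01] F [-0.6 -0.   0. ]
[{'dx': 0.05, 'dy': 0.17, 'dz': -0.0}, {'dx': 0.08, 'dy': 0.15, 'dz': -0.0}, {'dx': 0.08, 'dy': 0.15, 'dz': -0.0}, {'dx': 0.08, 'dy': 0.15, 'dz': -0.0}, {'dx': 0.08, 'dy': 0.15, 'dz': -0.0}, {'dx': 0.08, 'dy': 0.15, 'dz': -0.0}] rot [-0.1 -0.   0. ] tip at end [-1.27740078 11.36770673]
```

Emit:
{"api": "carry_out", "payload": {
  "increments": [
    {"dx": 0.05,"dy": 0.15,"dz": 0,"rx": 0,"ry": 0,"rz": 0,"gripper": 0},
    {"dx": 0.07,"dy": 0.15,"dz": 0,"rx": 0,"ry": 0,"rz": 0,"gripper": 0},
    {"dx": 0.08,"dy": 0.15,"dz": 0,"rx": 0,"ry": 0,"rz": 0,"gripper": 0},
    {"dx": 0.08,"dy": 0.15,"dz": 0,"rx": 0,"ry": 0,"rz": 0,"gripper": 0},
    {"dx": 0.08,"dy": 0.15,"dz": 0,"rx": 0,"ry": 0,"rz": 0,"gripper": 0}
  ]
}}

```text
time: 17.85
position: [606.3, -45.7, 136.1]
orientation: [-179.9, -0.0, 12.4]
force: [-0.6, -0.8, -1.4]
grip_width: 0.165
```

```bash
python3 - <<'E'
from jt import *
nxt(6,1.7)
E
```

```text
t 17.85 jig [-1.74 12.37] l 44.6 of 118.3 off 0.06 dx 0.07 z 136.1 ori [-1.7994e+02 -4.0000e-02  1.2440e+01] F [-0.6 -0.8 -1.4]
[{'dx': 0.07, 'dy': 0.15, 'dz': -0.01}, {'dx': 0.08, 'dy': 0.15, 'dz': -0.0}, {'dx': 0.08, 'dy': 0.15, 'dz': -0.0}, {'dx': 0.08, 'dy': 0.15, 'dz': -0.0}, {'dx': 0.08, 'dy': 0.15, 'dz': -0.0}, {'dx': 0.08, 'dy': 0.15, 'dz': -0.0}] rot [-0.1 -0.   0. ] tip at end [2.97010266 3.31980548]
```

Emit:
{"api": "carry_out", "payload": {
  "increments": [
    {"dx": 0.07,"dy": 0.15,"dz": 0,"rx": 0,"ry": 0,"rz": 0,"gripper": 0},
    {"dx": 0.08,"dy": 0.15,"dz": 0,"rx": 0,"ry": 0,"rz": 0,"gripper": 0},
    {"dx": 0.08,"dy": 0.15,"dz": 0,"rx": 0,"ry": 0,"rz": 0,"gripper": 0},
    {"dx": 0.08,"dy": 0.15,"dz": 0,"rx": 0,"ry": 0,"rz": 0,"gripper": 0},
    {"dx": 0.08,"dy": 0.15,"dz": 0,"rx": 0,"ry": 0,"rz": 0,"gripper": 0},
    {"dx": 0.08,"dy": 0.15,"dz": 0,"rx": 0,"ry": 0,"rz": 0,"gripper": 0}
  ]
}}

```text
time: 18.45
position: [613.5, -54.2, 136.1]
orientation: [-179.9, -0.0, 12.4]
force: [-0.9, -0.3, -0.5]
grip_width: 0.169
```

```bash
python3 - <<'E'
from jt import *
im=snap('wrist','w12',(180,70,330,210),5)
nxt(6,1.7)
E
```

```text
t 18.5 jig [3.52 2.24] l 56.0 of 118.3 off 0.02 dx -0.02 z 136.06 ori [-1.7995e+02 -4.0000e-02  1.2430e+01] F [ 0.  -0.3 -0.2]
[{'dx': 0.08, 'dy': 0.15, 'dz': -0.01}, {'dx': 0.08, 'dy': 0.15, 'dz': -0.0}, {'dx': 0.08, 'dy': 0.15, 'dz': -0.0}, {'dx': 0.08, 'dy': 0.15, 'dz': -0.0}, {'dx': 0.08, 'dy': 0.15, 'dz': -0.0}, {'dx': 0.08, 'dy': 0.15, 'dz': -0.0}] rot [-0.1 -0.   0. ] tip at end [ 8.29115092 -6.7621807 ]
```

View pics/w12.png

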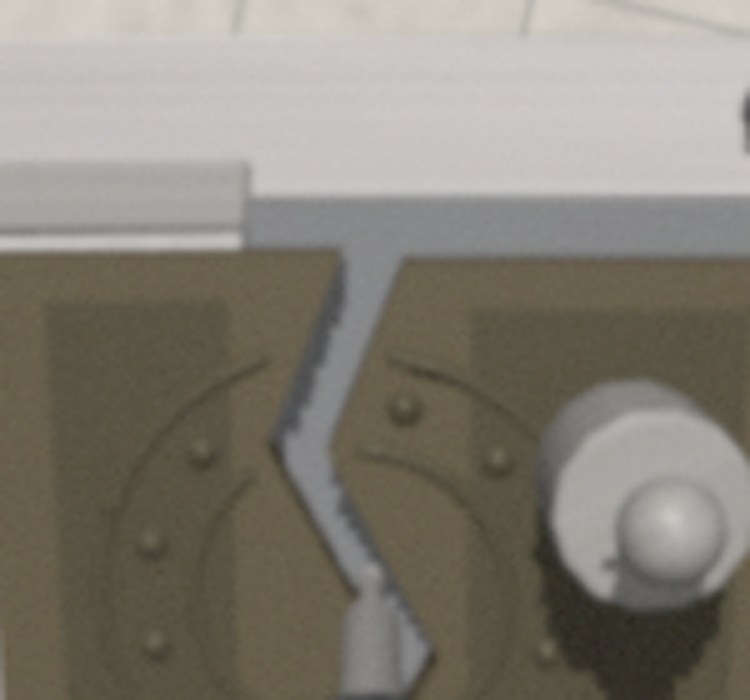

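Emit:
{"api": "carry_out", "payload": {
  "increments": [
    {"dx": 0.08,"dy": 0.15,"dz": 0,"rx": 0,"ry": 0,"rz": 0,"gripper": 0},
    {"dx": 0.08,"dy": 0.15,"dz": 0,"rx": 0,"ry": 0,"rz": 0,"gripper": 0},
    {"dx": 0.08,"dy": 0.15,"dz": 0,"rx": 0,"ry": 0,"rz": 0,"gripper": 0},
    {"dx": 0.08,"dy": 0.15,"dz": 0,"rx": 0,"ry": 0,"rz": 0,"gripper": 0},
    {"dx": 0.08,"dy": 0.15,"dz": 0,"rx": 0,"ry": 0,"rz": 0,"gripper": 0}
  ]
}}

```text
time: 19.0
position: [619.5, -61.3, 136.0]
orientation: [-179.9, -0.0, 12.4]
force: [0.8, 0.4, 0.1]
grip_width: 0.169
```

```bash
python3 - <<'E'
from jt import *
nxt(6,1.5)
E
```

```text
t 19.0 jig [ 7.78 -5.71] l 65.0 of 118.3 off 0.05 dx 0.04 z 136.04 ori [-1.7994e+02 -3.0000e-02  1.2440e+01] F [0.8 0.4 0.1]
[{'dx': 0.07, 'dy': 0.13, 'dz': -0.02}, {'dx': 0.07, 'dy': 0.13, 'dz': -0.0}, {'dx': 0.07, 'dy': 0.13, 'dz': -0.0}, {'dx': -0.04, 'dy': 0.13, 'dz': -0.0}, {'dx': -0.08, 'dy': 0.13, 'dz': -0.0}, {'dx': -0.08, 'dy': 0.13, 'dz': -0.0}] rot [-0.1 -0.   0. ] tip at end [  7.91452723 -13.57509617]
```

Emit:
{"api": "carry_out", "payload": {
  "increments": [
    {"dx": 0.07,"dy": 0.13,"dz": -0.01,"rx": 0,"ry": 0,"rz": 0,"gripper": 0},
    {"dx": 0.07,"dy": 0.13,"dz": 0,"rx": 0,"ry": 0,"rz": 0,"gripper": 0},
    {"dx": 0.04,"dy": 0.11,"dz": 0,"rx": 0,"ry": 0,"rz": 0,"gripper": 0}
  ]
}}

```text
time: 19.3
position: [622.4, -64.9, 136.1]
orientation: [-179.9, -0.0, 12.4]
force: [-0.3, -0.9, -1.9]
grip_width: 0.166
```

```bash
python3 - <<'E'
from jt import *
nxt(5,1.5)
E
```

```text
t 19.3 jig [ 9.79 -9.84] l 69.6 of 118.3 off 0.11 dx -0.12 z 136.11 ori [-1.7994e+02 -3.0000e-02  1.2440e+01] F [-0.3 -0.9 -1.9]
[{'dx': -0.04, 'dy': 0.12, 'dz': -0.01}, {'dx': -0.08, 'dy': 0.13, 'dz': -0.0}, {'dx': -0.08, 'dy': 0.13, 'dz': -0.0}, {'dx': -0.08, 'dy': 0.13, 'dz': -0.0}, {'dx': -0.08, 'dy': 0.13, 'dz': -0.0}] rot [-0.1 -0.   0. ] tip at end [  6.35252705 -16.25281076]
```

Emit:
{"api": "carry_out", "payload": {
  "increments": [
    {"dx": -0.07,"dy": 0.11,"dz": 0,"rx": 0,"ry": 0,"rz": 0,"gripper": 0},
    {"dx": -0.08,"dy": 0.12,"dz": 0,"rx": 0,"ry": 0,"rz": 0,"gripper": 0},
    {"dx": -0.08,"dy": 0.13,"dz": 0,"rx": 0,"ry": 0,"rz": 0,"gripper": 0},
    {"dx": -0.08,"dy": 0.14,"dz": 0,"rx": 0,"ry": 0,"rz": 0,"gripper": 0},
    {"dx": -0.08,"dy": 0.14,"dz": 0,"rx": 0,"ry": 0,"rz": 0,"gripper": 0}
  ]
}}

```text
time: 19.8
position: [619.7, -72.5, 136.1]
orientation: [-179.9, -0.0, 12.4]
force: [-0.2, -0.3, -0.5]
grip_width: 0.164
```

```bash
python3 - <<'E'
from jt import *
im=snap('wrist','w13',(180,70,330,210),5)
nxt(6,1.6)
E
```

```text
t 19.85 jig [  5.43 -16.97] l 78.2 of 118.3 off 0.44 dx -0.51 z 136.05 ori [-1.7994e+02 -2.0000e-02  1.2430e+01] F [-0.7  0.5 -0.3]
[{'dx': -0.04, 'dy': 0.16, 'dz': -0.02}, {'dx': -0.08, 'dy': 0.14, 'dz': -0.0}, {'dx': -0.08, 'dy': 0.14, 'dz': -0.0}, {'dx': -0.08, 'dy': 0.14, 'dz': -0.0}, {'dx': -0.08, 'dy': 0.14, 'dz': -0.0}, {'dx': -0.08, 'dy': 0.14, 'dz': -0.0}] rot [-0.1 -0.   0. ] tip at end [  0.96110708 -25.495245  ]
```

View pics/w13.png

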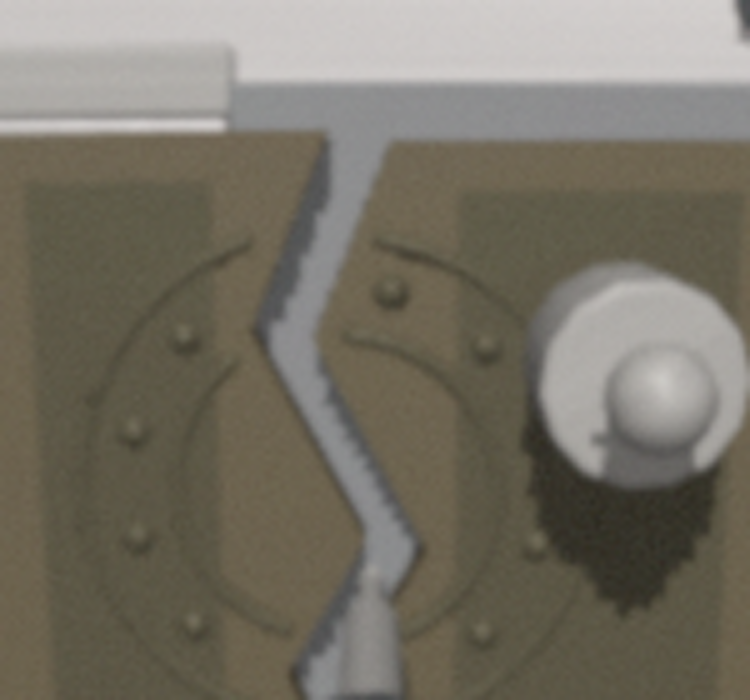

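Emit:
{"api": "carry_out", "payload": {
  "increments": [
    {"dx": -0.03,"dy": 0.15,"dz": -0.01,"rx": 0,"ry": 0,"rz": 0,"gripper": 0},
    {"dx": -0.07,"dy": 0.14,"dz": 0,"rx": 0,"ry": 0,"rz": 0,"gripper": 0},
    {"dx": -0.07,"dy": 0.14,"dz": 0,"rx": 0,"ry": 0,"rz": 0,"gripper": 0},
    {"dx": -0.08,"dy": 0.14,"dz": 0,"rx": 0,"ry": 0,"rz": 0,"gripper": 0}
  ]
}}

```text
time: 20.25
position: [618.4, -79.3, 136.2]
orientation: [-179.9, -0.0, 12.4]
force: [0.2, -0.5, -0.4]
grip_width: 0.165
```

```bash
python3 - <<'E'
from jt import *
nxt(6,1.6)
E
```

```text
t 20.25 jig [  2.78 -23.05] l 84.8 of 118.3 off 0.34 dx 0.4 z 136.21 ori [-1.7994e+02 -3.0000e-02  1.2440e+01] F [ 0.2 -0.5 -0.4]
[{'dx': -0.11, 'dy': 0.12, 'dz': 0.0}, {'dx': -0.08, 'dy': 0.14, 'dz': -0.0}, {'dx': -0.08, 'dy': 0.14, 'dz': -0.0}, {'dx': -0.08, 'dy': 0.14, 'dz': -0.0}, {'dx': -0.08, 'dy': 0.14, 'dz': -0.0}, {'dx': -0.08, 'dy': 0.14, 'dz': -0.0}] rot [-0.1 -0.   0. ] tip at end [ -2.36444169 -31.19618575]
```

Emit:
{"api": "carry_out", "payload": {
  "increments": [
    {"dx": -0.11,"dy": 0.12,"dz": 0,"rx": 0,"ry": 0,"rz": 0,"gripper": 0},
    {"dx": -0.08,"dy": 0.14,"dz": 0,"rx": 0,"ry": 0,"rz": 0,"gripper": 0},
    {"dx": -0.07,"dy": 0.14,"dz": 0,"rx": 0,"ry": 0,"rz": 0,"gripper": 0},
    {"dx": -0.07,"dy": 0.14,"dz": 0,"rx": 0,"ry": 0,"rz": 0,"gripper": 0},
    {"dx": -0.07,"dy": 0.13,"dz": 0,"rx": 0,"ry": 0,"rz": 0,"gripper": 0}
  ]
}}

```text
time: 20.75
position: [615.7, -87.4, 136.2]
orientation: [-179.9, -0.0, 12.4]
force: [0.6, -0.4, -0.2]
grip_width: 0.167
```

```bash
python3 - <<'E'
from jt import *
nxt(6,1.5)
E
```

```text
t 20.75 jig [ -1.63 -30.39] l 93.3 of 118.3 off 0.23 dx 0.26 z 136.18 ori [-1.7994e+02 -2.0000e-02  1.2440e+01] F [ 0.6 -0.4 -0.2]
[{'dx': -0.09, 'dy': 0.12, 'dz': -0.0}, {'dx': -0.08, 'dy': 0.13, 'dz': -0.0}, {'dx': -0.06, 'dy': 0.13, 'dz': -0.0}, {'dx': 0.06, 'dy': 0.14, 'dz': -0.0}, {'dx': 0.06, 'dy': 0.14, 'dz': -0.0}, {'dx': 0.06, 'dy': 0.14, 'dz': -0.0}] rot [-0.1 -0.   0. ] tip at end [ -2.22528056 -38.30235016]
```

Emit:
{"api": "carry_out", "payload": {
  "increments": [
    {"dx": -0.09,"dy": 0.12,"dz": 0,"rx": 0,"ry": 0,"rz": 0,"gripper": 0},
    {"dx": -0.06,"dy": 0.12,"dz": 0,"rx": 0,"ry": 0,"rz": 0,"gripper": 0},
    {"dx": -0.02,"dy": 0.1,"dz": 0,"rx": 0,"ry": 0,"rz": 0,"gripper": 0}
  ]
}}

```text
time: 21.05
position: [614.6, -91.5, 136.2]
orientation: [-179.9, -0.0, 12.4]
force: [0.7, 0.2, -1.3]
grip_width: 0.165
```

```bash
python3 - <<'E'
from jt import *
im=snap('wrist','w14',(180,70,330,210),5)
nxt(6,1.5)
E
```

```text
t 21.1 jig [ -3.55 -34.33] l 98.1 of 118.3 off 0.29 dx 0.31 z 136.19 ori [-1.7995e+02 -3.0000e-02  1.2430e+01] F [ 0.5 -0.1 -1.3]
[{'dx': 0.03, 'dy': 0.15, 'dz': -0.0}, {'dx': 0.06, 'dy': 0.14, 'dz': -0.0}, {'dx': 0.06, 'dy': 0.14, 'dz': -0.0}, {'dx': 0.06, 'dy': 0.14, 'dz': -0.0}, {'dx': 0.06, 'dy': 0.14, 'dz': -0.0}, {'dx': 0.06, 'dy': 0.14, 'dz': -0.0}] rot [-0. -0.  0.] tip at end [ -0.38704325 -42.73636883]
```

View pics/w14.png

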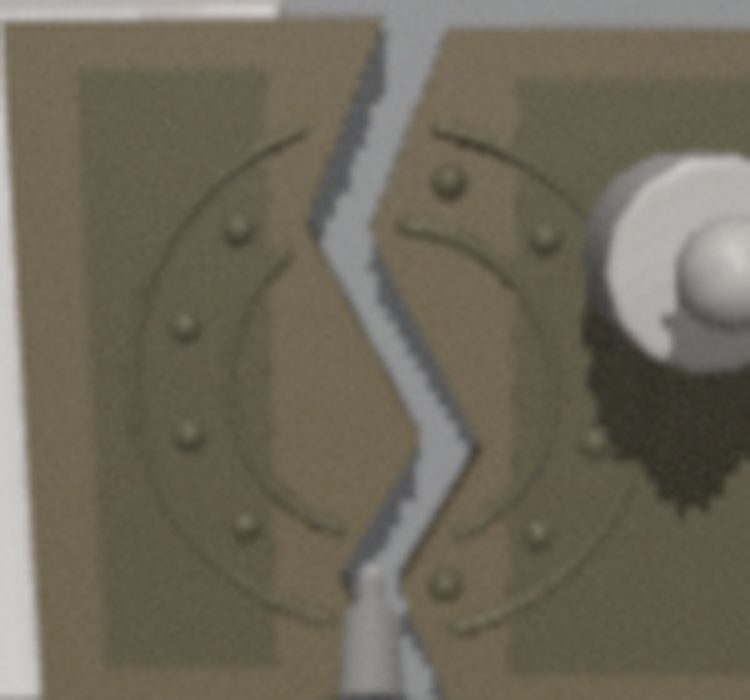

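Emit:
{"api": "carry_out", "payload": {
  "increments": [
    {"dx": 0.03,"dy": 0.14,"dz": 0,"rx": 0,"ry": 0,"rz": 0,"gripper": 0},
    {"dx": 0.06,"dy": 0.14,"dz": 0,"rx": 0,"ry": 0,"rz": 0,"gripper": 0},
    {"dx": 0.06,"dy": 0.14,"dz": 0,"rx": 0,"ry": 0,"rz": 0,"gripper": 0},
    {"dx": 0.06,"dy": 0.14,"dz": 0,"rx": 0,"ry": 0,"rz": 0,"gripper": 0},
    {"dx": 0.06,"dy": 0.14,"dz": 0,"rx": 0,"ry": 0,"rz": 0,"gripper": 0}
  ]
}}

```text
time: 21.6
position: [619.1, -98.3, 136.2]
orientation: [-179.9, -0.0, 12.4]
force: [-0.1, -0.2, -1.0]
grip_width: 0.162
```

```bash
python3 - <<'E'
from jt import *
nxt(6,1.6)
E
```

```text
t 21.6 jig [ -0.56 -41.76] l 106.1 of 118.3 off 0.22 dx 0.24 z 136.21 ori [-1.7995e+02 -3.0000e-02  1.2440e+01] F [-0.1 -0.2 -1. ]
[{'dx': 0.04, 'dy': 0.15, 'dz': 0.0}, {'dx': 0.06, 'dy': 0.15, 'dz': -0.0}, {'dx': 0.06, 'dy': 0.15, 'dz': -0.0}, {'dx': 0.06, 'dy': 0.15, 'dz': -0.0}, {'dx': 0.06, 'dy': 0.15, 'dz': -0.0}, {'dx': 0.06, 'dy': 0.15, 'dz': -0.0}] rot [-0.1 -0.   0. ] tip at end [  2.98134209 -50.64925097]
```

Emit:
{"api": "carry_out", "payload": {
  "increments": [
    {"dx": 0.04,"dy": 0.15,"dz": 0,"rx": 0,"ry": 0,"rz": 0,"gripper": 0},
    {"dx": 0.06,"dy": 0.15,"dz": 0,"rx": 0,"ry": 0,"rz": 0,"gripper": 0},
    {"dx": 0.06,"dy": 0.15,"dz": 0,"rx": 0,"ry": 0,"rz": 0,"gripper": 0},
    {"dx": 0.06,"dy": 0.15,"dz": 0,"rx": 0,"ry": 0,"rz": 0,"gripper": 0},
    {"dx": 0.06,"dy": 0.15,"dz": 0,"rx": 0,"ry": 0,"rz": 0,"gripper": 0},
    {"dx": 0.06,"dy": 0.15,"dz": 0,"rx": 0,"ry": 0,"rz": 0,"gripper": 0}
  ]
}}

```text
time: 22.2
position: [624.9, -107.1, 136.1]
orientation: [-179.9, -0.0, 12.4]
force: [0.4, 0.3, -0.6]
grip_width: 0.168
```

```bash
python3 - <<'E'
from jt import *
im=snap('wrist','w15',(180,70,330,210),5)
nxt(4,1.5)
E
```

```text
t 22.25 jig [  3.28 -51.89] l 117.0 of 118.3 off 0.22 dx -0.24 z 136.13 ori [-1.7996e+02 -4.0000e-02  1.2430e+01] F [-0.1  0.1  0.1]
[{'dx': 0.07, 'dy': 0.11, 'dz': -0.01}, {'dx': 0.0, 'dy': 0.0, 'dz': 0.0}, {'dx': 0.0, 'dy': 0.0, 'dz': 0.0}, {'dx': 0.0, 'dy': 0.0, 'dz': 0.0}] rot [-0. -0.  0.] tip at end [  4. -53.]
```

View pics/w15.png

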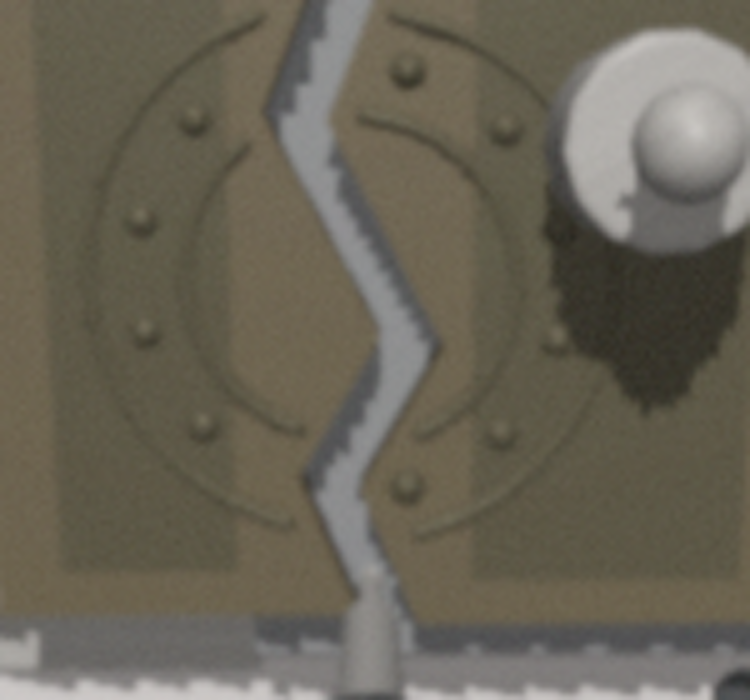

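Emit:
{"api": "carry_out", "payload": {
  "increments": [
    {"dx": 0.05,"dy": 0.1,"dz": 0,"rx": 0,"ry": 0,"rz": 0,"gripper": 0},
    {"dx": 0,"dy": 0,"dz": 0,"rx": 0,"ry": 0,"rz": 0,"gripper": 0},
    {"dx": 0,"dy": 0,"dz": -0.3,"rx": 0,"ry": 0,"rz": 0,"gripper": 0},
    {"dx": 0,"dy": 0,"dz": -0.5,"rx": 0,"ry": 0,"rz": 0,"gripper": 0},
    {"dx": 0,"dy": 0,"dz": -0.8,"rx": 0,"ry": 0,"rz": 0,"gripper": 0},
    {"dx": 0,"dy": 0,"dz": -1.5,"rx": 0,"ry": 0,"rz": 0,"gripper": 0},
    {"dx": 0,"dy": 0,"dz": -2.5,"rx": 0,"ry": 0,"rz": 0,"gripper": 0},
    {"dx": 0,"dy": 0,"dz": -3,"rx": 0,"ry": 0,"rz": 0,"gripper": 0},
    {"dx": 0,"dy": 0,"dz": -2,"rx": 0,"ry": 0,"rz": 0,"gripper": 0}
  ]
}}

```text
time: 23.15
position: [624.0, -107.6, 245.2]
orientation: [-179.8, 0.3, 12.4]
force: [0.3, 0.3, 0.1]
grip_width: 0.166
```

```bash
python3 - <<'E'
from h import *
s=ctrl.get_state();print(s['position'],s['orientation'],s['force'])
plan([(503,354.5,252,12.35,11)])
E
```

```text
[ 624.00311354 -107.57242916  245.20829738] [-179.76575784    0.26348896   12.44150543] [0.25721768 0.3176509  0.05429353]
[{"dx": -0.17, "dy": -4.34, "dz": -0.04, "rx": -0.02, "ry": 0.02, "rz": 0.01}, {"dx": -0.17, "dy": -4.34, "dz": -0.04, "rx": -0.02, "ry": 0.02, "rz": 0.01}, {"dx": -0.17, "dy": -4.34, "dz": -0.05, "rx": -0.02, "ry": 0.02, "rz": 0.01}, {"dx": -0.17, "dy": -4.34, "dz": -0.05, "rx": -0.02, "ry": 0.02, "rz": 0.01}, {"dx": -0.17, "dy": -4.34, "dz": -0.05, "rx": -0.02, "ry": 0.02, "rz": 0.01}, {"dx": -0.17, "dy": -4.34, "dz": -0.05, "rx": -0.02, "ry": 0.02, "rz": 0.01}, {"dx": -0.17, "dy": -4.34, "dz": -0.05, "rx": -0.02, "ry": 0.02, "rz": 0.01}, {"dx": -0.17, "dy": -4.34, "dz": -0.06, "rx": -0.02, "ry": 0.02, "rz": 0.01}, {"dx": -0.17, "dy": -4.34, "dz": -0.06, "rx": -0.02, "ry": 0.02, "rz": 0.01}, {"dx": -0.17, "dy": -4.34, "dz": -0.06, "rx": -0.02, "ry": 0.02, "rz": 0.01}, {"dx": -0.18, "dy": -4.34, "dz": -0.06, "rx": -0.02, "ry": 0.02, "rz": 0.01}]
```

Emit:
{"api": "carry_out", "payload": {
  "increments": [
    {"dx": -0.1,"dy": -2,"dz": -0.1,"rx": 0,"ry": 0,"rz": 0,"gripper": 0},
    {"dx": -0.2,"dy": -4,"dz": -0.1,"rx": 0,"ry": 0,"rz": 0,"gripper": 0},
    {"dx": -0.2,"dy": -4.3,"dz": -0.1,"rx": 0,"ry": 0,"rz": 0,"gripper": 0},
    {"dx": -0.2,"dy": -4.3,"dz": -0.1,"rx": 0,"ry": 0,"rz": 0,"gripper": 0},
    {"dx": -0.2,"dy": -4.3,"dz": -0.1,"rx": 0,"ry": 0,"rz": 0,"gripper": 0},
    {"dx": -0.2,"dy": -4.3,"dz": -0.1,"rx": 0,"ry": 0,"rz": 0,"gripper": 0},
    {"dx": -0.2,"dy": -4.3,"dz": 0,"rx": 0,"ry": 0,"rz": 0,"gripper": 0},
    {"dx": -0.2,"dy": -4.3,"dz": 0,"rx": 0,"ry": 0,"rz": 0,"gripper": 0},
    {"dx": -0.2,"dy": -4.3,"dz": 0,"rx": 0,"ry": 0,"rz": 0,"gripper": 0},
    {"dx": -0.2,"dy": -3,"dz": 0,"rx": 0,"ry": 0,"rz": 0,"gripper": 0},
    {"dx": 0,"dy": -1.5,"dz": 0,"rx": 0,"ry": 0,"rz": 0,"gripper": 0},
    {"dx": 0,"dy": -0.5,"dz": 0,"rx": 0,"ry": 0,"rz": 0,"gripper": 0},
    {"dx": 0,"dy": 0,"dz": 0,"rx": 0,"ry": 0,"rz": 0,"gripper": 0}
  ]
}}

```text
time: 24.45
position: [499.9, 314.9, 250.7]
orientation: [-179.7, 0.4, 12.7]
force: [0.6, -0.6, -0.5]
grip_width: 0.166
```

```bash
python3 - <<'E'
from h import *
s=ctrl.get_state();print(s['position'],s['orientation'],s['force'],s['joint_velocities'])
plan([(503,354.5,252,12.35,2)])
E
```

```text
[499.89582731 314.91597022 250.71207615] [-179.66080469    0.39187229   12.65298361] [ 0.61322609 -0.60616605 -0.46587197] [ 0.89483364 -0.20631742  0.90252045 -0.23861177 -0.18166005  0.05648271]
[{"dx": 0.58, "dy": -1.9, "dz": -0.06, "rx": -0.17, "ry": 0.2, "rz": 0.15}, {"dx": 0.58, "dy": -1.9, "dz": -0.06, "rx": -0.17, "ry": 0.2, "rz": 0.15}]
```

Emit:
{"api": "carry_out", "payload": {
  "increments": [
    {"dx": 0.4,"dy": -1.3,"dz": 0,"rx": -0.1,"ry": 0.2,"rz": 0.1,"gripper": 0},
    {"dx": 0.4,"dy": -1.5,"dz": 0,"rx": -0.1,"ry": 0.1,"rz": 0.1,"gripper": 0},
    {"dx": 0.3,"dy": -0.8,"dz": 0,"rx": -0.1,"ry": 0.1,"rz": 0.1,"gripper": 0},
    {"dx": 0.1,"dy": -0.2,"dz": 0,"rx": 0,"ry": 0,"rz": 0,"gripper": 0},
    {"dx": 0,"dy": 0,"dz": 0,"rx": 0,"ry": 0,"rz": 0,"gripper": 0}
  ]
}}

```text
time: 24.95
position: [504.5, 355.8, 250.2]
orientation: [180.0, -0.0, 12.1]
force: [-0.1, -0.1, -0.5]
grip_width: 0.17
```

```bash
python3 - <<'E'
from h import *
s=ctrl.get_state();print(s['position'],s['orientation'],s['joint_velocities'])
im=snap('wrist','w16',(170,90,330,230),5)
plan([(503,354.5,246,12.35,2)])
E
```

```text
[504.49712192 355.80182387 250.22383148] [ 1.79977035e+02 -8.52862270e-03  1.21166558e+01] [ 0.09224211  0.44431541 -0.34800096 -0.25531603  0.02128118  0.11901336]
[{"dx": -0.08, "dy": 0.04, "dz": 0.21, "rx": 0.01, "rz": -0.12}, {"dx": -0.08, "dy": 0.04, "dz": 0.21, "rx": 0.01, "rz": -0.12}]
```

View pics/w16.png

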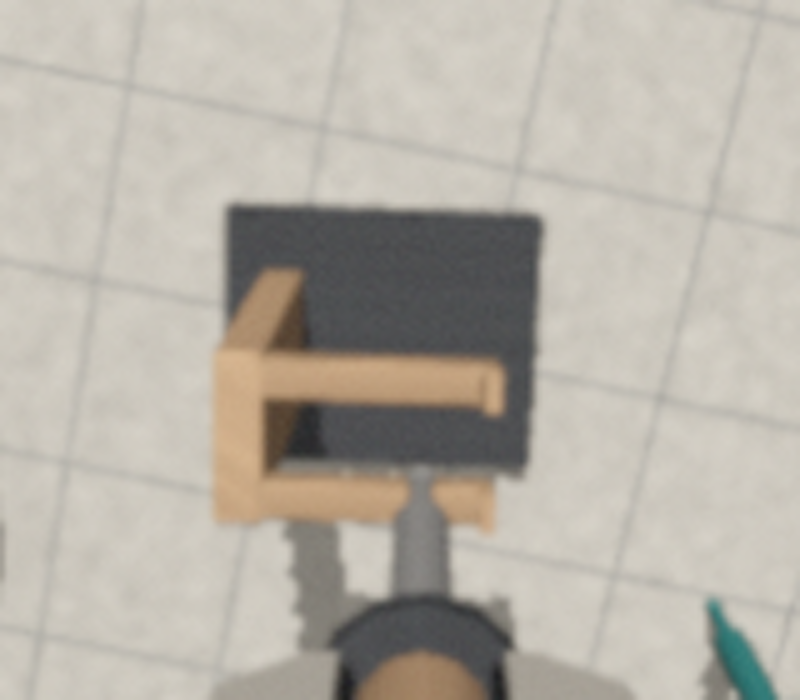

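Emit:
{"api": "carry_out", "payload": {
  "increments": [
    {"dx": -0.1,"dy": 0.1,"dz": 0.3,"rx": 0,"ry": 0,"rz": -0.1,"gripper": 0},
    {"dx": -0.05,"dy": 0.05,"dz": 0.5,"rx": 0,"ry": 0,"rz": -0.1,"gripper": 0},
    {"dx": 0,"dy": 0,"dz": 0.5,"rx": 0,"ry": 0,"rz": 0,"gripper": 0}
  ]
}}

```text
time: 25.3
position: [503.9, 352.6, 236.9]
orientation: [180.0, -0.1, 12.2]
force: [0.1, -0.4, -0.4]
grip_width: 0.164
```

Emit:
{"api": "carry_out", "payload": {
  "increments": [
    {"dx": 0,"dy": -0.2,"dz": 0.1,"rx": 0,"ry": 0,"rz": 0,"gripper": 0},
    {"dx": 0,"dy": 0,"dz": 0,"rx": 0,"ry": 0,"rz": 0,"gripper": 0}
  ]
}}

```text
time: 25.5
position: [502.9, 353.9, 234.5]
orientation: [179.9, 0.1, 12.2]
force: [-0.3, 0.2, -1.0]
grip_width: 0.167
```

```bash
python3 - <<'E'
from h import *
s=ctrl.get_state();print(s['position'],s['orientation'],s['joint_velocities'])
im=snap('wrist','w17',(170,90,330,230),5)
plan([(503.2,354.5,200,12.35,4)])
E
```

```text
[502.94155875 353.88624133 234.51179458] [1.79930677e+02 6.29467575e-02 1.21977808e+01] [-0.26337297 -0.06501964  0.56612055 -0.15213256 -0.17940635 -0.18785724]
[{"dx": 0.01, "dy": -0.02, "dz": 0.86, "rx": 0.02, "ry": 0.02, "rz": -0.04}, {"dx": 0.01, "dy": -0.02, "dz": 0.86, "rx": 0.02, "ry": 0.02, "rz": -0.04}, {"dx": 0.01, "dy": -0.02, "dz": 0.86, "rx": 0.02, "ry": 0.02, "rz": -0.04}, {"dx": 0.01, "dy": -0.02, "dz": 0.86, "rx": 0.02, "ry": 0.02, "rz": -0.04}]
```

View pics/w17.png

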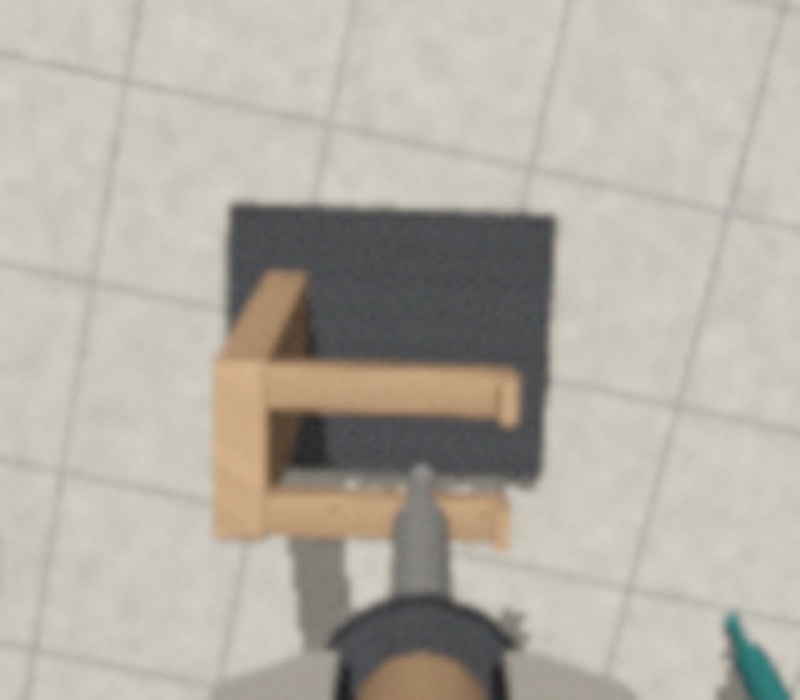

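Emit:
{"api": "carry_out", "payload": {
  "increments": [
    {"dx": 0,"dy": -0.08,"dz": 0.4,"rx": 0,"ry": 0,"rz": 0,"gripper": 0},
    {"dx": 0,"dy": -0.03,"dz": 0.7,"rx": 0,"ry": 0,"rz": 0,"gripper": 0},
    {"dx": 0,"dy": 0,"dz": 0.8,"rx": 0,"ry": 0,"rz": 0,"gripper": 0}
  ]
}}

```text
time: 25.85
position: [503.6, 355.4, 215.9]
orientation: [180.0, -0.1, 12.2]
force: [0.4, 0.0, -0.6]
grip_width: 0.165
```

Emit:
{"api": "carry_out", "payload": {
  "increments": [
    {"dx": -0.05,"dy": 0.08,"dz": 0.9,"rx": 0,"ry": 0,"rz": 0,"gripper": 0},
    {"dx": 0,"dy": 0,"dz": 1,"rx": 0,"ry": 0,"rz": 0,"gripper": 0},
    {"dx": 0,"dy": 0,"dz": 1,"rx": 0,"ry": 0,"rz": 0,"gripper": 0}
  ]
}}

```text
time: 26.15
position: [503.0, 354.3, 184.0]
orientation: [180.0, -0.1, 12.2]
force: [-0.1, -1.1, -0.0]
grip_width: 0.168
```

Emit:
{"api": "carry_out", "payload": {
  "increments": [
    {"dx": 0,"dy": 0,"dz": 0.9,"rx": 0,"ry": 0,"rz": 0,"gripper": 0},
    {"dx": 0,"dy": 0,"dz": 1,"rx": 0,"ry": 0,"rz": 0,"gripper": 0},
    {"dx": 0,"dy": 0,"dz": 1,"rx": 0,"ry": 0,"rz": 0,"gripper": 0},
    {"dx": 0,"dy": 0,"dz": 0.6,"rx": 0,"ry": 0,"rz": 0,"gripper": 0}
  ]
}}

```text
time: 26.55
position: [502.2, 353.9, 144.1]
orientation: [179.9, 0.1, 12.2]
force: [-1.4, 1.3, -0.6]
grip_width: 0.166
```

Emit:
{"api": "carry_out", "payload": {
  "increments": [
    {"dx": 0.08,"dy": -0.06,"dz": 0.5,"rx": 0,"ry": 0,"rz": 0,"gripper": 0},
    {"dx": 0.04,"dy": 0,"dz": 0.4,"rx": 0,"ry": 0,"rz": 0,"gripper": 0},
    {"dx": 0,"dy": 0,"dz": 0.2,"rx": 0,"ry": 0,"rz": 0,"gripper": 0}
  ]
}}

```text
time: 26.85
position: [503.1, 354.7, 131.4]
orientation: [179.9, 0.1, 12.2]
force: [-1.2, 0.0, -1.9]
grip_width: 0.163
```

Emit:
{"api": "carry_out", "payload": {
  "increments": [
    {"dx": 0,"dy": 0,"dz": 0.12,"rx": 0,"ry": 0,"rz": 0,"gripper": 0},
    {"dx": 0,"dy": 0,"dz": 0.1,"rx": 0,"ry": 0,"rz": 0,"gripper": 0}
  ]
}}

```text
time: 27.05
position: [503.4, 354.8, 129.4]
orientation: [179.9, 0.1, 12.2]
force: [-1.6, -1.9, 6.8]
grip_width: 0.164
```

Emit:
{"api": "carry_out", "payload": {
  "increments": [
    {"dx": 0,"dy": 0,"dz": 0,"rx": 0,"ry": 0,"rz": 0,"gripper": 15},
    {"dx": 0,"dy": 0,"dz": 0,"rx": 0,"ry": 0,"rz": 0,"gripper": 25},
    {"dx": 0,"dy": 0,"dz": 0,"rx": 0,"ry": 0,"rz": 0,"gripper": 45},
    {"dx": 0,"dy": 0,"dz": 0,"rx": 0,"ry": 0,"rz": 0,"gripper": 45},
    {"dx": 0,"dy": 0,"dz": 0,"rx": 0,"ry": 0,"rz": 0,"gripper": 45}
  ]
}}

```text
time: 27.55
position: [504.2, 355.2, 130.8]
orientation: [180.0, -0.1, 12.2]
force: [0.1, -0.2, 0.0]
grip_width: 0.436
```

```bash
python3 - <<'E'
from h import *
s=ctrl.get_state();print(s['position'],s['orientation'],s['force'],s['grip_width'])
im=snap('wrist','w18',s=1.5)
E
```

```text
[504.18719383 355.1894267  130.76304864] [ 1.79951527e+02 -6.73461168e-02  1.22080677e+01] [ 0.0826214  -0.19454387  0.01063318] 0.43614548049689794
```

View pics/w18.png

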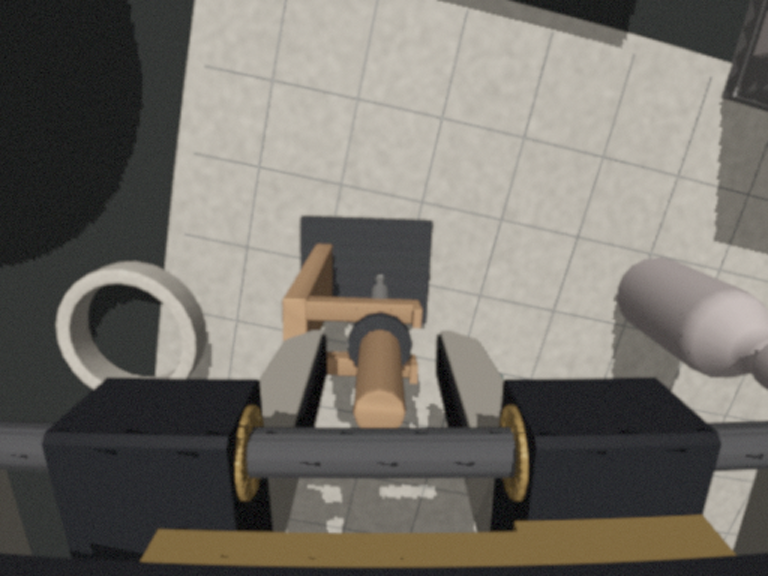

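Hanging upright. Retreat upward, then away.

Emit:
{"api": "carry_out", "payload": {
  "increments": [
    {"dx": -0.05,"dy": 0.05,"dz": -0.5,"rx": 0,"ry": 0,"rz": 0,"gripper": 45},
    {"dx": 0,"dy": 0,"dz": -1,"rx": 0,"ry": 0,"rz": 0,"gripper": 45},
    {"dx": 0,"dy": 0,"dz": -1.5,"rx": 0,"ry": 0,"rz": 0,"gripper": 45},
    {"dx": 0,"dy": 0,"dz": -2,"rx": 0,"ry": 0,"rz": 0,"gripper": 45},
    {"dx": 0,"dy": 0,"dz": -2.5,"rx": 0,"ry": 0,"rz": 0,"gripper": 45},
    {"dx": 0,"dy": 0,"dz": -2.5,"rx": 0,"ry": 0,"rz": 0,"gripper": 45},
    {"dx": 0,"dy": 2,"dz": 0,"rx": 0,"ry": 0,"rz": 0,"gripper": 45},
    {"dx": 0,"dy": 3,"dz": 0,"rx": 0,"ry": 0,"rz": 0,"gripper": 45},
    {"dx": -2,"dy": 2,"dz": 0,"rx": 0,"ry": 0,"rz": 0,"gripper": 45},
    {"dx": -2,"dy": 0.5,"dz": 0,"rx": 0,"ry": 0,"rz": 0,"gripper": 45},
    {"dx": 0,"dy": 0,"dz": 0,"rx": 0,"ry": 0,"rz": 0,"gripper": 45},
    {"dx": 0,"dy": 0,"dz": 0,"rx": 0,"ry": 0,"rz": 0,"gripper": 45}
  ]
}}

```text
time: 28.8
position: [481.9, 271.0, 244.9]
orientation: [-180.0, -0.7, 12.3]
force: [-1.0, 0.5, 0.4]
grip_width: 0.451
```

```bash
python3 - <<'E'
from h import *
im=snap('wrist','w19',s=1.5); s=snap('scene','s19',s=1.5)
save(s,'s19z',(150,110,410,270),3)
E
```

```text
(no output)
```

View pics/w19.png

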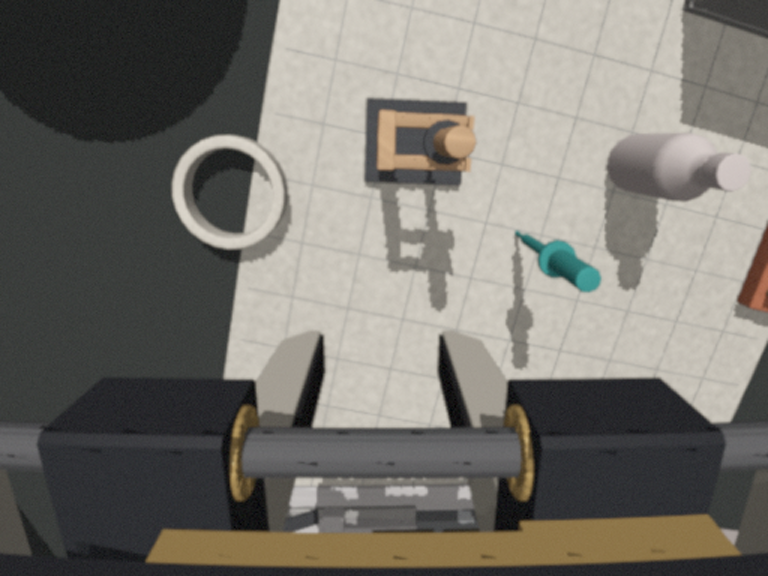

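View pics/s19z.png

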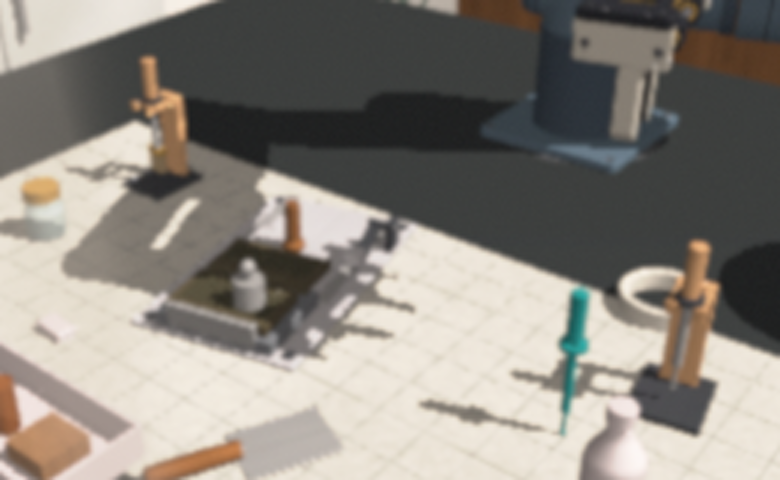

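```bash
python3 -c "
from cell import ctrl
print(ctrl.get_state()['joint_velocities']);print(ctrl.job_done())"
```

```text
[ 0.22021994  1.01231304  0.02725539  0.05012182 -0.25416507 -0.06058001]
the job is handed in; nothing more can be done
None
```

The job is handed in at about 29 s of the 67 s allowed; it reports no verdict, so what follows is my own checking.

- **Carriage:** I gripped the knob and pushed until the carriage stopped at about 24 N. The wrist picture then showed the catch lying down behind the ear.
- **Stylus:** I took the pointed stylus from the fork stand at about (502, 353). The stand on the other side holds the brush, and I left the turquoise look-alike alone.
- **Tracing the joint:** I ran the tip from y = +53 to y = -53 in the jig's frame, past both end points. Its height was about 27 mm, 7 mm below the plaque's top, and the speed was about 1.5 to 2 cm/s.
    - **Deviation:** It started 0.95 mm off the middle line, then stayed within about 0.5 mm.
    - **Force:** Wrist force readings stayed within about 2 N during the trace.
    - **Wrist pictures:** The tip lay within the joint in every picture. One, after the second bend, showed it about 0.7 mm to the side, and I corrected that.
- **Hanging the stylus back:** I lowered it straight into the same stand until the collar touched (about 7 N), then released and moved away. The last pictures show it hanging upright, with the carriage home and nothing visibly out of place among the things in view.

**Where measurements disagreed:** the first overhead estimate of the jig differed from the wrist camera's by up to 7 mm. I used the wrist fit, shifted by about 1.3 mm to agree with the arm's own contact position and the seen tip. I could not see the catch clearly in the final pictures; I last saw it down just before the trace began.

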